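Turn over the face-down shortbreads and pack them all in the tin

TASK

Pack all the shortbread rounds into the round tin in one flat layer (a full batch is one in the middle and six around it), every one with its stamped face up. Two of them lie face down on the pastry board: turn these over, one after the other, by standing each on edge up against the board's back rail and tipping it down onto its other face. Leave the bottle, the bowl and the vase alone.

Things in the scene. Friction and masses are not known exactly. Their poses are not given: they have to be found in the camera images.
- board: Fixed wooden pastry board, 330 mm (its x) by 450 mm (its y), 18 mm thick, lying on the counter; origin at the centre of its underside, x pointing to its back rail. The rail is 18 mm thick and runs along the whole far edge, from x = 147 to 165 mm; its top is 38 mm above the board's face, so a round standing on edge against it shows 26 mm above it.
- rail_foot (a point): Middle of the line where the back rail's upright inner face meets the board's face (18 mm above the counter). Axes as the board's: x into the rail, y along the rail, z up. A round leaned against the rail at about 45 degrees stays leaning, and stands up when its foot is pushed to the rail.
- tin: Fixed round open tin, 218 mm across and 45 mm tall outside, 210 mm across inside; origin at the centre of its underside, z up.
- tin_floor (a point): Centre of the tin's inner floor, 3 mm above the counter. Seven rounds lie flat in the tin only as one in the middle and six around it, with about 4 mm to spare between them; a round lying flat on the floor has its centre 9 mm above this point.
- biscuit1: A plain shortbread round exactly like the others (disc 64 mm across, 18 mm thick, edges rounded 2 mm, about 45 g). Origin at the middle of the disc; its z axis points out of the stamped face (raised rim and eight petals), so z points down while it lies face down. It starts face down on the board.
- biscuit2: A plain shortbread round exactly like the others (disc 64 mm across, 18 mm thick, edges rounded 2 mm, about 45 g). Origin at the middle of the disc; its z axis points out of the stamped face (raised rim and eight petals), so z points down while it lies face down. It starts face down on the board.
- biscuit3: A plain shortbread round, disc 64 mm across and 18 mm thick, edges rounded 2 mm, about 45 g. Origin at the middle of the disc; its z axis points out of the stamped face (raised rim and eight petals; the other face is plain). It starts face up on the board. It may be absent.
- biscuit4: A plain shortbread round, disc 64 mm across and 18 mm thick, edges rounded 2 mm, about 45 g. Origin at the middle of the disc; its z axis points out of the stamped face (raised rim and eight petals; the other face is plain). It starts face up on the board. It may be absent.
- biscuit5: A plain shortbread round, disc 64 mm across and 18 mm thick, edges rounded 2 mm, about 45 g. Origin at the middle of the disc; its z axis points out of the stamped face (raised rim and eight petals; the other face is plain). It starts face up on the board. It may be absent.
- biscuit6: A plain shortbread round, disc 64 mm across and 18 mm thick, edges rounded 2 mm, about 45 g. Origin at the middle of the disc; its z axis points out of the stamped face (raised rim and eight petals; the other face is plain). It starts face up on the board. It may be absent.
- biscuit7: A plain shortbread round, disc 64 mm across and 18 mm thick, edges rounded 2 mm, about 45 g. Origin at the middle of the disc; its z axis points out of the stamped face (raised rim and eight petals; the other face is plain). It starts face up on the board. It may be absent.
- sauce: Bystander: standing amber bottle, 60 mm across, 170 mm tall; origin at the centre of its foot.
- bowl: Bystander: small white bowl, 120 mm across, 55 mm tall; origin at the centre of its foot.
- vase: Bystander: glass vase 68 mm across, 120 mm tall, with flowers to 210 mm; origin at the centre of its foot.
Things that resemble listed ones, but are neither listed nor needed, are in the scene too. Leave any black, pink or red look-alike of the biscuit7 alone.

How it is judged:
By the outcome, as a careful person would: the job done as asked, in the order asked, and still so for the second after the job is handed in, with the robot touching nothing.
Of biscuit3, biscuit4, biscuit5, biscuit6, biscuit7 only 3 to 5 are there at a start; the rules pass over those that are not, and their reading is None.
At some moment in a run one of biscuit3, biscuit4, biscuit5, biscuit6, biscuit7 may be knocked a few centimetres aside while the robot is not near it.
Once in a run the grip may slacken for a moment while it holds something.
It also fails if it takes over 210 s, if anything falls off the work surface, if the arm or the gripper's body presses on something with over 40 N, if the wrist force passes 120 N, or if a joint passes its speed limit or range.

ROBOT

A 6-joint arm with a two-finger parallel gripper is mounted at the origin on the work surface. World frame = base frame: x ahead of the robot, y to its left, z up, the work surface at z = 0. Lengths are in mm, angles in rad, forces in N, time in s.
With the tool pointing down it reaches from about 350 to 925 mm from the base axis. Payload 6.4 kg.
Tool frame: the origin (TCP) lies between the finger pads; the fingertips stand tip_reach ahead of it and the grasp point (between the pads) lies 8 mm behind it (tip_reach is the distance from the TCP to the fingertips, in mm); z points along the fingers, y is the line along which they close (so a half turn about z gives the same grasp; the last joint's range is limited). The gripper opens to 94 mm and grips with 3 to 60 N. Pads are 16 mm wide; open, the fingers measure 119 mm over their backs; the gripper's body (75 mm by 177 mm) begins 78 mm behind the grasp point.
Start: joints at [1.157, 0.245, 1.558, -0, 1.339, -0.174], TCP at [154.377, 631.412, 184.355] pointing down, gripper open.
Joint ranges: [-3.13, 3.13], [-1.02, 2.26], [0.13, 2.54], [-0.95, 4.09], [0.21, 2.88], [-2.74, 2.74]. Speed limits (rad/s): [2.57, 2.57, 3.14, 3.14, 3.14, 3.14].

INTERFACE

Orientations are given as a unit quaternion [x, y, z, w].
In Python, from cell import observe, snapshot, finish_job, silhouettes, tip_reach gives the robot as it stands.
- The arm moves only by the tool drive_tool, never from a script. Its argument "plan" is a list of rows, each a list of 7 numbers: the closure, from 0 (fully open) to 1 (shut), then the shift along the tool's x, y, z in m, then the turn, a rotation vector about the tool's x, y, z in degrees. A call has 1 to 5 rows; each row shifts and turns the commanded pose from where the row before left it, along the tool's axes as they then stand; what a row does not reach is not made up. A row lasts 1/12 s, in which the tool goes at most 41.7 mm and 7.16 degrees, less where a joint would pass 70% of its speed; a pose out of reach is approached as far as the arm can. A call is refused whole if a number of a shift passes 0.0417 or a number of a turn 7.16, either way. A call with a gripper value outside its range is refused whole. The fingers move at their own pace and stop on an object; "force" is the grip in N (left out, the last holds). Time passes only in rows, so rows that do not move let the fingers close. It gives the time, the measured TCP pose, the force, the opening and the grip force at its end, in the units of the state.
- observe(): the state, without advancing time (a new reading comes with each control period).
- snapshot(name): name is "side" or "top" or "wrist"; returns a dict with "pixels" (384x512x3 uint8, red, green, blue), "K" (3x3 intrinsics, pixels), "pose" (4x4, takes a point from camera to world coordinates). Camera axes: x right, y down, z forward; pixel columns grow to the right and rows downward; lengths in mm; the calibration is good to about 2 mm. A picture is of the moment at which its call begins. There is no depth.
- finish_job(): hands the job in; it is judged then, once.
Trained networks look in a picture, given as the dict that the camera call returned (one of the last four; its "shot" number tells which), for a name from the list of things; names that differ only in an ending like _2 or _b are one class to them, and where a whole thing is asked for, a point or a joint stands for the part that bears it (a point fixed in the world has none). Each returns a list of dicts, best first, with "conf" (0 to 1); they miss things now and then, are a little off and sometimes report something else, mostly with a low value. They report only what shows in the picture. A call takes as long as a camera call. They do not tell look-alikes from the thing itself.
- silhouettes(thing, picture): "region" (384x512 bool, what is visible of it) and "box" ([left, top, width, height] in pixels, round what is visible of it).
The state is a dict: "t": time; "joint_pos": joint angles; "dq": joint speeds; "tau": joint torques, N m; "position": TCP position; "tcp_rot": TCP orientation; "contact_force": force on the tool from outside, world axes, zero at the start; "moment": the same for the moment, N m; "width": finger opening in mm; "grasp_force": force on a finger pad.
Only numpy, scipy, OpenCV 4.12 (cv2) and the standard library are available. Lean on these libraries where they do the work, as an engineer would, in place of code of your own. Each camera call takes 0.05 s, during which the arm holds its last target. There are 200 camera calls.

## Working session

There is one attempt and no reset: what is moved stays moved. The work goes in short steps, Python scripts to look and compute and a tool call to move; the robot and the scene stay as the last step left them, time stands still between calls to the robot, and variables do not carry over. Pictures are saved under pics/ and viewed, at most 14 in all, crops included, and the job is handed in when it is done.

Besides the shell and the picture viewer there is one more tool, called after "Request:" as name(argument=value, ...), one argument or row to a line, values as JSON. drive_tool: Moves the arm, as the interface text tells. Its arguments: {"type":"object","properties":{"plan":{"type":"array"},"force":{"type":"number"}},"required":["plan"]}

```bash
ls; mkdir -p pics
cat > h.py <<'E'
import numpy as np,cv2
from cell import observe,snapshot,silhouettes,tip_reach
def ray(s,u,v,z):
    K=np.array(s["K"]);T=np.array(s["pose"]);d=T[:3,:3]@np.linalg.inv(K)@[u,v,1];o=T[:3,3]
    return o+d*(z-o[2])/d[2]
def proj(s,p):
    T=np.linalg.inv(np.array(s["pose"]));c=T[:3,:3]@np.array(p,float)+T[:3,3];q=np.array(s["K"])@c;return q[:2]/q[2]
def save(s,n,crop=None,f=1):
    im=s["pixels"][:,:,::-1]
    if crop: l,t,w,h=crop; im=im[t:t+h,l:l+w]
    cv2.imwrite("pics/"+n,cv2.resize(im,None,fx=f,fy=f,interpolation=cv2.INTER_CUBIC))
E
python3 - <<'E'
from h import *
o=observe();print(o);print(tip_reach if not callable(tip_reach) else tip_reach())
a=snapshot("top");b=snapshot("side")
save(a,"top0.png",f=1.5);save(b,"side0.png",f=1.5)
for s in(a,b):
    print(np.round(s["K"],1).tolist(),np.round(s["pose"],3).tolist())
for n in["board","tin","biscuit1","biscuit3","sauce","bowl","vase"]:
    for d in silhouettes(n,a): 
        ys,xs=np.nonzero(d["region"]);print(n,round(d["conf"],2),d["box"],round(xs.mean(),1),round(ys.mean(),1),len(xs))
E
```

```text
pics
{'t': 0.0, 'joint_pos': array([ 1.15691636e+00,  2.45818312e-01,  1.55897611e+00, -1.39562489e-05,
        1.33866292e+00, -1.74103012e-01]), 'dq': array([-2.22783630e-04, -1.75059040e-03,  7.78868982e-04,  1.69454089e-03,
        6.50736809e-04,  7.24622749e-05]), 'tau': array([-1.31784759e-06, -4.15817320e+01, -3.14612854e+01,  6.84869452e-02,
        3.30944220e-02, -1.31693696e-04]), 'position': array([154.11359402, 630.82928388, 183.26304727]), 'tcp_rot': array([ 1.19599835e-01,  9.92821741e-01, -8.94310969e-04, -2.63672178e-04]), 'contact_force': array([ 0.0133031 , -0.78169443, -0.05739009]), 'moment': array([0.03446667, 0.06606498, 0.0271098 ]), 'grasp_force': 0.0, 'width': 94.0634157905721}
11.0
[[388.4, 0.0, 261.5], [0.0, 388.4, 186.7], [0.0, 0.0, 1.0]] [[-0.004, -0.996, 0.084, 439.307], [-1.0, 0.004, -0.003, -98.683], [0.002, -0.084, -0.996, 1170.626], [0.0, 0.0, 0.0, 1.0]]
[[394.8, 0.0, 259.6], [0.0, 394.8, 188.5], [0.0, 0.0, 1.0]] [[0.943, -0.183, 0.278, 174.726], [-0.333, -0.521, 0.786, -1092.071], [0.001, -0.834, -0.552, 733.659], [0.0, 0.0, 0.0, 1.0]]
board 0.78 
[... 797 characters left out ...]
8.5, 17.9, 21.4] 305.0 178.4 351
biscuit3 0.93 [289.0, 262.7, 20.4, 25.6] 297.6 273.1 398
biscuit3 0.88 [250.9, 204.8, 17.2, 19.6] 256.9 215.4 366
biscuit3 0.88 [206.7, 209.4, 27.4, 22.9] 219.1 219.9 392
biscuit3 0.8 [282.7, 201.8, 19.9, 20.9] 292.4 212.8 402
biscuit3 0.71 [240.4, 86.2, 19.5, 21.6] 248.2 97.7 361
biscuit3 0.68 [319.4, 196.5, 21.7, 22.1] 329.9 208.6 405
biscuit3 0.65 [258.2, 167.7, 21.2, 21.6] 269.4 179.6 358
biscuit3 0.59 [281.4, 92.5, 25.1, 21.5] 294.1 100.5 379
biscuit3 0.56 [219.6, 174.6, 23.8, 24.7] 231.4 187.0 365
sauce 0.96 [388.3, 166.3, 44.9, 25.1] 409.4 176.5 704
bowl 0.91 [111.9, 96.6, 39.4, 34.9] 132.1 113.6 1266
vase 0.96 [160.8, 68.1, 39.0, 51.2] 182.3 93.5 1064
```

View pics/top0.png

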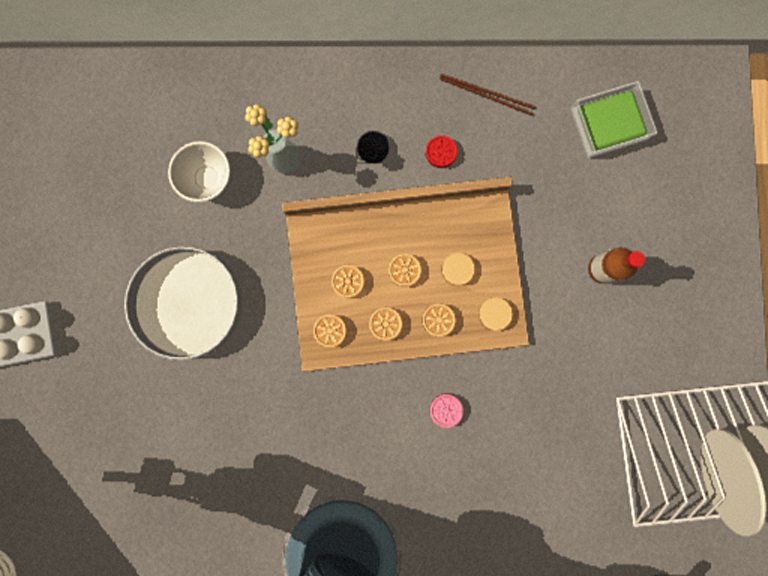

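View pics/side0.png

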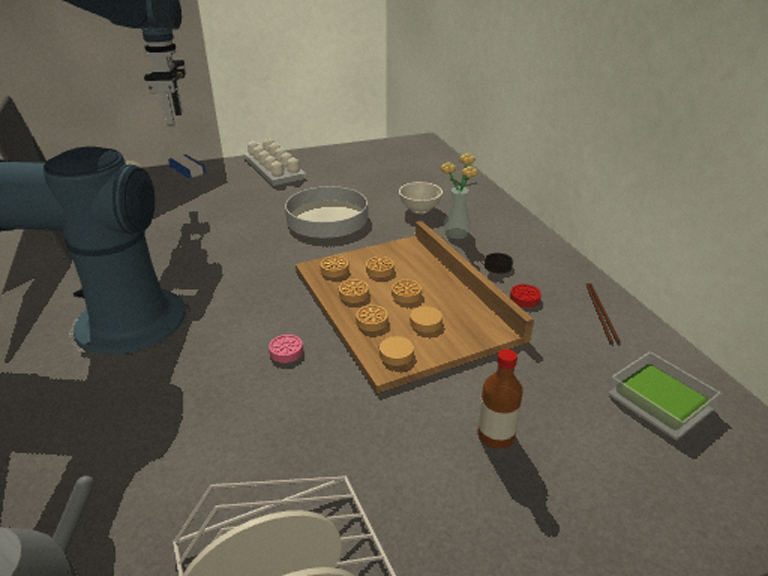

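```bash
cat >> h.py <<'E'
def discs(s,z=30,c=0.3,name="biscuit1"):
    out=[]
    for d in silhouettes(name,s):
        if d["conf"]<c: continue
        m=d["region"].astype(np.uint8);M=cv2.moments(m,True)
        if M["m00"]<60: continue
        u,v=M["m10"]/M["m00"],M["m01"]/M["m00"]
        px=s["pixels"][d["region"]].astype(float)
        p=ray(s,u,v,z); out.append((round(d["conf"],2),int(M["m00"]),np.round([u,v]),np.round(p[:2],1),np.round(px.mean(0)),np.round(px.std())))
    return out
E
python3 - <<'E'
from h import *
a=snapshot("top");b=snapshot("side")
for s in(a,b):
    print("pic")
    for o in discs(s): print(*o)
    for n,z in[("tin",45),("bowl",30),("vase",60),("sauce",60)]:
        d=silhouettes(n,s)[0];m=d["region"].astype(np.uint8)
        cs=max(cv2.findContours(m,0,1)[0],key=cv2.contourArea)[:,0]
        w=np.array([ray(s,*q,z)[:2] for q in cs],np.float32)
        print(n,cv2.minEnclosingCircle(w),cv2.fitEllipse(w))
# board via colour, top
hsv=cv2.cvtColor(a["pixels"],cv2.COLOR_RGB2HSV)
m=((hsv[...,1]>90)&(hsv[...,0]<25)&(hsv[...,2]>70)).astype(np.uint8)
n,l,st,_=cv2.connectedComponentsWithStats(m);k=1+np.argmax(st[1:,4]);m=(l==k).astype(np.uint8)
cs=max(cv2.findContours(m,0,1)[0],key=cv2.contourArea)
q=cv2.approxPolyDP(cs,6,True)[:,0];print(q)
for z in(18,56): print(z,[np.round(ray(a,*p,z)[:2]).tolist() for p in q])
for s in (a,b): pass
w=snapshot("wrist");R=np.array(w["pose"]);print(np.round(R,3),w["K"])
E
```

```text
pic
0.92 341 [256. 216.] [450.7 -86.7] [223. 169.  98.] 56.0
0.89 390 [330. 208.] [ 471.  -301.1] [236. 190. 115.] 51.0
0.89 376 [297. 273.] [ 285.4 -204.8] [233. 133. 150.] 48.0
0.75 390 [269. 180.] [ 556.6 -124.6] [221. 167.  97.] 55.0
0.75 368 [248.  98.] [804.7 -62.7] [19. 18. 18.] 15.0
0.72 348 [305. 179.] [ 557.6 -229.8] [237. 192. 116.] 51.0
0.66 358 [232. 187.] [535.6 -13.6] [221. 167.  97.] 56.0
0.63 372 [220. 220.] [439.8  20.7] [222. 167.  98.] 56.0
0.61 402 [292. 213.] [ 458.3 -190.7] [221. 167.  97.] 55.0
0.59 429 [294. 101.] [ 794.3 -199.7] [188.  47.  43.] 74.0
tin ((494.3138427734375, 301.3691711425781), 114.4994888305664) ((493.6853332519531, 302.7703552246094), (215.73025512695312, 226.1858673095703), 170.69873046875)
bowl ((757.0407104492188, 283.836669921875), 61.764530181884766) ((756.2267456054688, 284.2376403808594), (118.09382629394531, 120.4623031616211), 140.73561096191406)
vase ((810.4927368164062, 136.38226318359375), 77.51139831542969) ((808.2858276367188, 128.70375061035156), (93.06140899658203, 139.65875244140625), 121.24296569824219)
sauce ((565.443115
[... 1309 characters left out ...]
8.9719543457031), (59.191123962402344, 229.74917602539062), 145.65736389160156)
[[340 118]
 [188 135]
 [201 247]
 [352 230]
 [338 126]
 [316 128]]
18 [[744.0, -340.0], [694.0, 119.0], [360.0, 77.0], [407.0, -368.0], [720.0, -333.0], [714.0, -267.0]]
56 [[734.0, -332.0], [685.0, 112.0], [362.0, 71.0], [409.0, -360.0], [711.0, -326.0], [705.0, -261.0]]
[[ 2.38000e-01  9.43000e-01  2.33000e-01  8.58570e+01]
 [ 9.71000e-01 -2.31000e-01 -5.70000e-02  6.48285e+02]
 [-0.00000e+00  2.40000e-01 -9.71000e-01  3.85452e+02]
 [ 0.00000e+00  0.00000e+00  0.00000e+00  1.00000e+00]] [[288.60996648   0.         253.74837574]
 [  0.         288.60996648 189.4344594 ]
 [  0.           0.           1.        ]]
```

Request:
drive_tool(
  plan=[
    [0,0,0,-0.02,0,0,-6.62],
    [0,0,0,-0.02,0,0,-6.62],
    [0,0,0,-0.02,0,0,-6.62],
    [0,-0.0131,-0.038,0,0,0,0],
    [0,-0.0131,-0.038,0,0,0,0],
  ],
  force=20,
)

```text
t: 1.52
position: [188.7, 559.3, 246.0]
tcp_rot: [-0.055, 0.998, 0.001, 0.001]
contact_force: [0.6, -1.3, 0.0]
width: 93.9
grasp_force: 0.0
```

Request:
drive_tool(
  plan=[
    [0,-0.0131,-0.038,0,0,0,0],
    [0,-0.0131,-0.038,0,0,0,0],
    [0,-0.0131,-0.038,0,0,0,0],
    [0,-0.0131,-0.038,0,0,0,0],
    [0,-0.0131,-0.038,0,0,0,0],
  ],
)

```text
t: 1.93
position: [274.2, 375.0, 244.5]
tcp_rot: [-0.054, 0.999, 0.0, 0.0]
contact_force: [0.5, 0.1, 0.7]
width: 94.1
grasp_force: 0.0
```

Request:
drive_tool(
  plan=[
    [0,-0.0131,-0.038,0,0,0,0],
    [0,-0.0131,-0.038,0,0,0,0],
    [0,-0.0131,-0.038,0,0,0,0],
    [0,-0.0131,-0.038,0,0,0,0],
    [0,-0.0131,-0.038,0,0,0,0],
  ],
)

```text
t: 2.35
position: [359.7, 193.0, 244.7]
tcp_rot: [-0.054, 0.999, 0.0, 0.001]
contact_force: [0.9, -0.9, 0.2]
width: 93.8
grasp_force: 0.0
```

Request:
drive_tool(
  plan=[
    [0,-0.0131,-0.038,0,0,0,0],
    [0,-0.0131,-0.038,0,0,0,0],
    [0,-0.0131,-0.038,0,0,0,0],
    [0,-0.0131,-0.038,0,0,0,0],
    [0,-0.0131,-0.038,0,0,0,0],
  ],
)

```text
t: 2.77
position: [445.2, 10.7, 244.7]
tcp_rot: [-0.053, 0.999, -0.0, 0.001]
contact_force: [0.4, 0.3, -0.5]
width: 93.9
grasp_force: 0.0
```

Request:
drive_tool(
  plan=[
    [0,-0.0131,-0.038,0,0,0,0],
    [0,-0.0131,-0.038,0,0,0,0],
    [0,-0.0131,-0.038,0,0,0,0],
    [0,-0.0131,-0.038,0,0,0,0],
    [0,-0.0131,-0.038,0,0,0,0],
  ],
)

```text
t: 3.18
position: [530.6, -171.2, 244.4]
tcp_rot: [-0.053, 0.999, -0.0, 0.0]
contact_force: [0.6, -0.1, 0.4]
width: 94.0
grasp_force: 0.0
```

```bash
cat >> h.py <<'E'
YAW=np.radians(6.15);C=np.array([546.5,-127.8])
Rb=np.array([[np.cos(YAW),-np.sin(YAW)],[np.sin(YAW),np.cos(YAW)]])
def tob(p): return Rb.T@(np.asarray(p,float)[:2]-C)
def tow(p): return C+Rb@np.asarray(p,float)
E
python3 - <<'E'
from h import *
s=snapshot("wrist");save(s,"w1.png",f=1.5);o=observe();print(o["position"],o["tcp_rot"],tob(o["position"]))
for d in discs(s): print(*d,np.round(tob(d[3]),1))
hsv=cv2.cvtColor(s["pixels"],cv2.COLOR_RGB2HSV)
m=((hsv[...,1]>90)&(hsv[...,0]<25)&(hsv[...,2]>70)).astype(np.uint8)
n,l,st,_=cv2.connectedComponentsWithStats(m);k=1+np.argmax(st[1:,4]);m=(l==k).astype(np.uint8)
cs=max(cv2.findContours(m,0,1)[0],key=cv2.contourArea)
q=cv2.approxPolyDP(cs,5,True)[:,0];
for z in(18,56): print(z,[(p.tolist(),np.round(tob(ray(s,*p,z))).tolist()) for p in q])
E
```

```text
[ 532.24212771 -176.90306416  243.61372433] [-5.10274356e-02  9.98695981e-01 -1.57985260e-03  2.04275486e-04] [-19.43631326 -47.29299694]
0.97 1811 [165. 113.] [ 466.5 -302.1] [211. 159.  95.] 49.0 [ -98.2 -164.7]
0.96 1963 [398. 115.] [435.3  20.9] [193. 140.  81.] 47.0 [-94.6 159.8]
0.89 1515 [212. 180.] [ 555.2 -230. ] [211. 158.  94.] 49.0 [  -2.3 -102.5]
0.89 836 [220. 320.] [ 791.4 -200.1] [174.  38.  35.] 68.0 [235.7 -98.1]
0.81 1748 [320. 116.] [448.2 -87.3] [196. 143.  83.] 47.0 [-93.4  50.8]
0.73 1060 [298. 327.] [791.2 -68.3] [27. 25. 25.] 23.0 [249.7  32.9]
0.66 1516 [283. 187.] [ 554. -125.] [194. 141.  81.] 48.0 [7.8 2. ]
0.65 1707 [245. 113.] [ 455.  -191.5] [199. 145.  84.] 48.0 [-97.8 -53.5]
0.57 1650 [360. 180.] [532.1 -13.7] [192. 140.  80.] 48.0 [ -2.1 115. ]
18 [([115, 66], [-161.0, -232.0]), ([134, 241], [99.0, -233.0]), ([159, 217], [59.0, -189.0]), ([182, 216], [57.0, -153.0]), ([183, 238], [94.0, -154.0]), ([163, 276], [162.0, -191.0]), ([345, 276], [162.0, 109.0]), ([325, 238], [94.0, 72.0]), ([329, 212], [51.0, 76.0]), ([351, 219], [63.0, 111.0]), ([406, 276], [162.0, 209.0]), ([414, 275], [160.0, 222.0]), ([443, 63], [-164.0, 220.0])]
56 [([115, 66], [-155.0, -215.0]), ([134, 241], [82.0, -215.0]), ([159, 217], [46.0, -176.0]), ([182, 216], [44.0, -143.0]), ([183, 238], [78.0, -144.0]), ([163, 276], [139.0, -178.0]), ([345, 276], [139.0, 96.0]), ([325, 238], [78.0, 62.0]), ([329, 212], [38.0, 65.0]), ([351, 219], [49.0, 97.0]), ([406, 276], [139.0, 187.0]), ([414, 275], [138.0, 199.0]), ([443, 63], [-158.0, 196.0])]
```

View pics/w1.png

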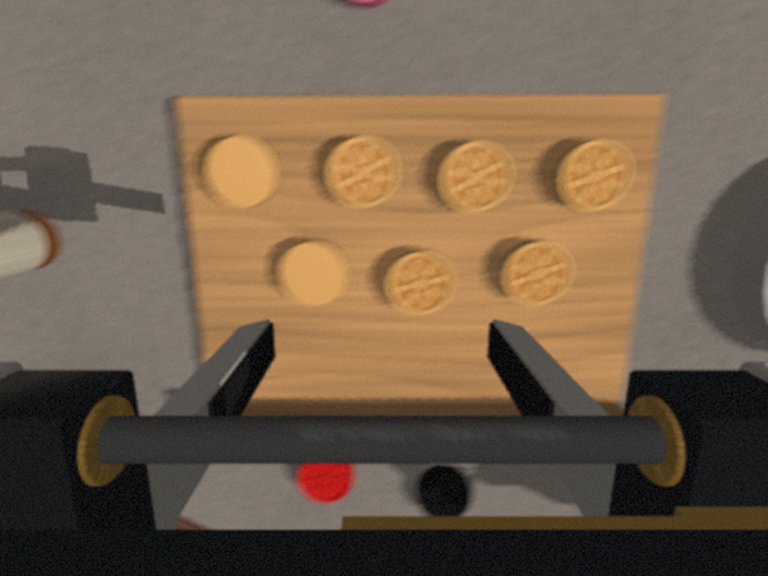

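Request:
drive_tool(
  plan=[
    [0,-0.009,-0.0275,0,0,0,0],
    [0,-0.009,-0.0275,0,0,0,0],
    [0,0,0,0.0415,0,0,0],
    [0,0,0,0.0415,0,0,0],
    [0,0,0,0.0415,0,0,0],
  ],
)

```text
t: 3.7
position: [554.3, -221.9, 119.4]
tcp_rot: [-0.053, 0.999, -0.001, 0.001]
contact_force: [-0.5, 0.6, -0.1]
width: 94.0
grasp_force: 0.0
```

Request:
drive_tool(
  plan=[
    [0,0,0,0.0415,0,0,0],
    [0,0,0,0.0215,0,0,0],
    [0,0,0,0.021,0,0,0],
    [0,0,0,0,0,0,0],
    [0,0,0,0,0,0,0],
  ],
)

```text
t: 4.12
position: [553.2, -220.9, 35.3]
tcp_rot: [-0.054, 0.999, 0.001, -0.001]
contact_force: [-0.1, 0.7, 0.7]
width: 94.0
grasp_force: 0.0
```

Request:
drive_tool(
  plan=[
    [1,0,0,0,0,0,0],
    [1,0,0,0,0,0,0],
    [1,0,0,0,0,0,0],
    [1,0,0,0,0,0,0],
    [1,0,0,0,0,0,0],
  ],
)

```text
t: 4.53
position: [554.3, -222.2, 36.8]
tcp_rot: [-0.053, 0.999, -0.0, 0.001]
contact_force: [-0.5, 0.4, -0.0]
width: 64.2
grasp_force: 0.0
```

Request:
drive_tool(
  plan=[
    [1,0,0,-0.01,0,0,0],
    [1,0,0,-0.03,0,0,0],
    [1,0,0,-0.04,0,0,0],
    [1,0,0,-0.04,0,0,0],
    [1,-0.02,0,0,0,0,0],
  ],
)

```text
t: 4.95
position: [577.0, -222.8, 167.0]
tcp_rot: [-0.053, 0.999, -0.005, 0.006]
contact_force: [1.4, -1.1, 1.8]
width: 30.8
grasp_force: 0.0
```

Request:
drive_tool(
  plan=[
    [1,-0.04,0,0,0,0,0],
    [1,-0.04,0,0,0,0,0],
    [1,0,0,0,0,-5,0],
    [1,0,0,0,0,-5,0],
    [1,0,0,0,0,-5,0],
  ],
)

```text
t: 5.37
position: [654.7, -211.2, 155.8]
tcp_rot: [-0.054, 0.99, 0.007, 0.132]
contact_force: [-1.1, -0.3, -0.5]
width: 0.6
grasp_force: 0.0
```

Request:
drive_tool(
  plan=[
    [1,0,0,0,0,-6,0],
    [1,0,0,0,0,-6,0],
    [1,0,0,0,0,-6,0],
    [1,0,0,0,0,-6,0],
    [1,0,0,0,0,-6,0],
  ],
)

```text
t: 5.78
position: [664.1, -193.9, 175.3]
tcp_rot: [-0.024, 0.934, 0.013, 0.356]
contact_force: [0.3, 0.9, 0.1]
width: 0.6
grasp_force: 0.0
```

Run:
```python
from h import *
s=snapshot("side");save(s,"s2.png",crop=(180,120,240,180),f=3)
P=[]
for i in range(3):
    o=observe();P.append(o["position"])
    if i<2: snapshot("top")
print(np.round(P,1),o["tcp_rot"],o["width"],o["grasp_force"],tob(np.mean(P,0)))
```

```text
[[ 665.9 -190.9  178.8]
 [ 666.3 -191.8  179.1]
 [ 666.8 -192.7  179.3]] [-0.03095024  0.93351341  0.01138936  0.35702253] 0.2500556401515516 0.0 [112.29248196 -76.46616639]
```

View pics/s2.png

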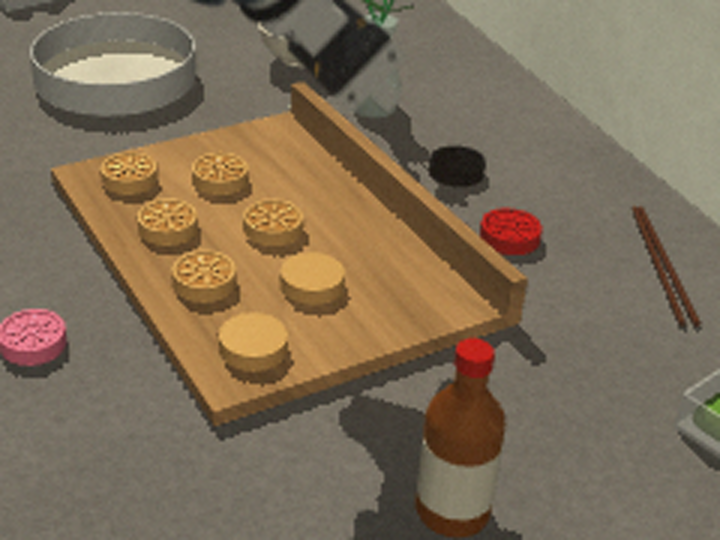

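Run:
```python
from h import *
from scipy.spatial.transform import Rotation as R
o=observe();print(np.round(o["joint_pos"],3),np.round(o["dq"],2));print(np.round(R.from_quat(o["tcp_rot"]).as_matrix(),3),o["contact_force"])
s=snapshot("top")
for d in discs(s): print(*d,np.round(tob(d[3]),1))
```

```text
[-0.638  0.007  1.978  0.736  0.698 -2.742] [-0.    0.03 -0.03 -0.02  0.   -0.  ]
[[-0.743 -0.066  0.666]
 [-0.05   0.998  0.043]
 [-0.667 -0.001 -0.745]] [-0.12523898 -0.05612864 -0.26607563]
0.88 348 [220. 220.] [438.5  19.5] [232. 182. 108.] 57.0 [-91.6 158. ]
0.73 359 [294. 101.] [ 794.8 -199.1] [216.  44.  40.] 84.0 [239.2 -97.5]
0.69 369 [248.  98.] [804.9 -62.8] [22. 21. 21.] 18.0 [263.9  36.9]
0.67 344 [256. 215.] [452.9 -85. ] [233. 184. 110.] 56.0 [-88.5  52.6]
0.67 366 [232. 187.] [535.2 -13.3] [234. 186. 110.] 57.0 [  1.  115.1]
0.55 270 [269. 183.] [ 547.8 -124.4] [224. 174. 103.] 60.0 [1.7 3.2]
```

Request:
drive_tool(
  plan=[
    [0,0,0,0,0,0,0],
    [0,0,0,0,0,0,0],
  ],
)

```text
t: 6.2
position: [667.3, -193.5, 178.4]
tcp_rot: [-0.03, 0.934, 0.012, 0.357]
contact_force: [-0.4, 0.1, -0.7]
width: 10.4
grasp_force: 0.0
```

```bash
cat >> h.py <<'E'
from scipy.spatial.transform import Rotation as R
def tgt(yawdeg=0,pitch=0,flip=False):
    B=np.diag([1,-1,-1.]) if flip else np.diag([-1,1,-1.])
    return R.from_euler('z',YAW+np.radians(yawdeg))*R.from_euler('y',-np.radians(pitch))*R.from_matrix(B)
def pose(n=1):
    o=observe();return np.array(o["position"]),R.from_quat(o["tcp_rot"]),o
def rot_needed(T):
    p,r,o=pose();v=np.degrees((r.inv()*T).as_rotvec());print("rotvec(tool,deg)",np.round(v,1),"rows",np.ceil(np.linalg.norm(v)/7));return v
def go(p1,z,r=None,board=True):
    p,rr,o=pose();q=np.r_[tow(p1) if board else p1,z];d=(r or rr).inv().apply(q-p)
    print("shift(tool,mm)",np.round(d,1),"rows",np.ceil(np.linalg.norm(d)/41),"at",np.round(tob(p),1),round(p[2],1));return d
E
python3 - <<'E'
from h import *
rot_needed(tgt()); go([-2,-102],150,tgt())
E
```

```text
rotvec(tool,deg) [-0.9 41.8 -2.3] rows 6.0
shift(tool,mm) [115.1 -23.7  28.4] rows 3.0 at [113.1 -78.3] 178.4
```

Request:
drive_tool(
  plan=[
    [0.15,0,0,0,-0.15,6.97,-0.4],
    [0.15,0,0,0,-0.15,6.97,-0.4],
    [0.15,0,0,0,-0.15,6.97,-0.4],
    [0.15,0,0,0,-0.15,6.97,-0.4],
    [0.15,0,0,0,-0.15,6.97,-0.4],
  ],
)

```text
t: 6.62
position: [667.6, -193.5, 179.6]
tcp_rot: [-0.05, 0.997, 0.002, 0.065]
contact_force: [-0.0, 0.0, -0.5]
width: 43.9
grasp_force: 0.0
```

Request:
drive_tool(
  plan=[
    [0.15,0,0,0,-0.15,6.97,-0.4],
    [0.15,0.0384,-0.0079,0,0,0,0],
    [0.15,0.0384,-0.0079,0,0,0,0],
    [0.15,0.0384,-0.0079,0,0,0,0],
    [0.15,0,0,0,0,0,0],
  ],
)

```text
t: 7.03
position: [550.2, -229.4, 173.8]
tcp_rot: [-0.053, 0.999, 0.002, 0.003]
contact_force: [-1.0, -0.5, -0.2]
width: 77.3
grasp_force: 0.0
```

Request:
drive_tool(
  plan=[
    [0.15,0,0,0.0045,0,0,6.92],
    [0.15,0,0,0.0045,0,0,6.92],
    [0.15,0,0,0.0045,0,0,6.92],
    [0.15,0,0,0.0045,0,0,6.92],
    [0.15,0,0,0.0045,0,0,6.92],
  ],
)

```text
t: 7.45
position: [555.9, -228.9, 154.0]
tcp_rot: [0.248, 0.969, 0.003, 0.006]
contact_force: [-0.5, -0.5, 0.3]
width: 79.8
grasp_force: 0.0
```

Request:
drive_tool(
  plan=[
    [0.15,0,0,0.0045,0,0,6.92],
    [0.15,0,0,0.0045,0,0,6.92],
    [0.15,0,0,0.0045,0,0,6.92],
    [0.15,0,0,0.0045,0,0,6.92],
    [0.15,0,0,0.0045,0,0,6.92],
  ],
)

```text
t: 7.87
position: [556.3, -228.8, 131.4]
tcp_rot: [0.525, 0.851, 0.004, 0.005]
contact_force: [-0.5, -0.3, 0.1]
width: 79.7
grasp_force: 0.0
```

Request:
drive_tool(
  plan=[
    [0.15,0,0,0.0045,0,0,6.92],
    [0.15,0,0,0.0045,0,0,6.92],
    [0.15,0,0,0.0045,0,0,6.92],
    [0.15,0,0,0.0045,0,0,6.92],
    [0.15,0,0,0.0045,0,0,6.92],
  ],
)

```text
t: 8.28
position: [556.5, -228.7, 108.9]
tcp_rot: [0.754, 0.657, 0.006, 0.003]
contact_force: [-0.3, 0.1, 0.8]
width: 79.6
grasp_force: 0.0
```

Request:
drive_tool(
  plan=[
    [0.15,0,0,0.0045,0,0,6.92],
    [0.15,0,0,0.0045,0,0,6.92],
    [0.15,0,0,0.0045,0,0,6.92],
    [0.15,0,0,0.0045,0,0,6.92],
    [0.15,0,0,0.0045,0,0,6.92],
  ],
)

```text
t: 8.7
position: [556.8, -228.7, 86.4]
tcp_rot: [0.915, 0.403, 0.006, 0.001]
contact_force: [-0.3, -0.3, 0.0]
width: 79.9
grasp_force: 0.0
```

Request:
drive_tool(
  plan=[
    [0.15,0,0,0.0045,0,0,6.92],
    [0.15,0,0,0.0045,0,0,6.92],
    [0.15,0,0,0.0045,0,0,6.92],
    [0.15,0,0,0.0045,0,0,6.92],
    [0.15,0,0,0.0045,0,0,6.92],
  ],
)

```text
t: 9.12
position: [557.1, -228.6, 63.9]
tcp_rot: [0.994, 0.112, 0.006, -0.001]
contact_force: [0.3, 0.6, -0.5]
width: 80.0
grasp_force: 0.0
```

Request:
drive_tool(
  plan=[
    [0.15,0,0,0.0045,0,0,6.92],
    [0.15,0,0,0,0,0,0],
    [0.15,0,0,0,0,0,0],
  ],
)

```text
t: 9.37
position: [556.9, -228.4, 59.4]
tcp_rot: [0.998, 0.057, 0.006, -0.001]
contact_force: [-0.1, 0.4, -0.1]
width: 80.1
grasp_force: 0.0
```

Run:
```python
from h import *
rot_needed(tgt(flip=True)); 
s=snapshot("wrist")
for d in discs(s): print(*d,np.round(tob(d[3]),1))
s=snapshot("side")
for d in discs(s): print(*d,np.round(tob(d[3]),1))
go([-1.5,-102],36); save(s,"x.png"); print(observe()["joint_pos"],observe()["width"])
```

```text
rotvec(tool,deg) [-0.1 -0.7  0.3] rows 1.0
0.88 1940 [322. 318.] [ 454.7 -302.8] [199. 149.  87.] 51.0 [-110.  -164.2]
0.85 5180 [129. 192.] [ 554.4 -124.4] [181. 131.  73.] 52.0 [8.2 2.5]
0.69 2468 [ 17. 202.] [535.  -32.3] [146. 106.  60.] 54.0 [-1.2 96.2]
0.68 2111 [200. 314.] [ 446.  -190.9] [175. 127.  72.] 52.0 [-106.7  -52. ]
0.81 233 [350. 197.] [ 778.4 -229. ] [152.  33.  27.] 61.0 [ 219.7 -125.5]
0.78 320 [284. 213.] [ 552.5 -236. ] [172. 130.  71.] 54.0 [  -5.6 -108.2]
0.74 234 [270. 194.] [ 548.5 -131.7] [166. 122.  64.] 49.0 [ 1.6 -4.1]
0.72 334 [190. 232.] [ 275.5 -231.6] [191. 101. 115.] 52.0 [-280.6  -74.2]
0.67 258 [235. 194.] [446.9 -93.7] [169. 126.  67.] 51.0 [-95.4  44.6]
0.62 199 [252. 177.] [528.  -18.2] [168. 125.  66.] 50.0 [ -6.7 111. ]
0.58 383 [264. 234.] [ 465.5 -306.8] [190. 146.  80.] 56.0 [ -99.7 -169.3]
0.54 293 [248. 212.] [ 455.5 -195.9] [175. 130.  69.] 52.0 [-97.8 -58. ]
0.53 229 [223. 177.] [434.4  14.6] [167. 125.  68.] 51.0 [-96.2 153.6]
0.52 202 [332. 175.] [788.2 -92.5] [31. 27. 23.] 7.0 [244.1   9.2]
shift(tool,mm) [-1.4  0.8 24. ] rows 1.0 at [  -0.4 -101.2] 60.0
[-0.58214325  0.26809893  1.77392956  0.01030829  1.09000369  0.87248062] 79.62007522908175
```

Request:
drive_tool(
  plan=[
    [0.15,0,0,0.0125,0,0.7,0],
    [0.15,0,0,0.012,0,0,0],
    [0.6,0,0,0,0,0,0],
    [0.6,0,0,0,0,0,0],
    [0.6,0,0,0,0,0,0],
  ],
  force=20,
)

```text
t: 9.98
position: [557.2, -228.2, 35.2]
tcp_rot: [0.998, 0.055, 0.012, -0.001]
contact_force: [-0.1, -0.2, 0.1]
width: 63.2
grasp_force: 0.0
```

Request:
drive_tool(
  plan=[
    [0.6,0,0,0,0,0,0],
    [0.6,0,0,0,0,0,0],
    [0.6,0,0,0,0,0,0],
  ],
)

```text
t: 10.23
position: [557.4, -228.4, 35.6]
tcp_rot: [0.998, 0.055, 0.013, -0.001]
contact_force: [-0.4, -0.4, -0.5]
width: 43.0
grasp_force: 0.0
```

Run:
```python
from h import *
s=snapshot("side");w=snapshot("wrist")
a=s["pixels"][150:260,200:360];a=cv2.resize(a,(640,440),interpolation=2);b=cv2.resize(w["pixels"],(560,440))
cv2.imwrite("pics/g.png",cv2.resize(np.hstack([a,b]),(800,294))[:,:,::-1]);
cv2.imwrite("pics/g.png",np.hstack([a[:, 100:540],b[:,100:460]])[:,:,::-1]); print(observe()["width"])
print(proj(s,observe()["position"]))
```

```text
38.07099074742858
[284.0627067  209.46875595]
```

View pics/g.png

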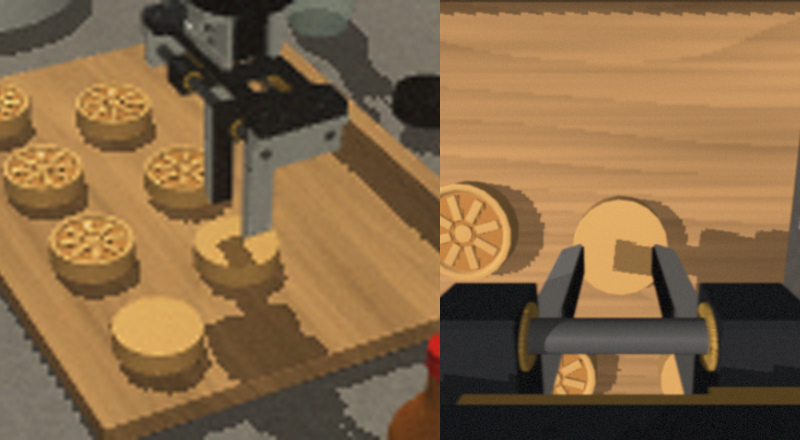

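Run:
```python
from h import *
s=snapshot("side");p,r,o=pose();print(p,tob(p),o["width"],o["tcp_rot"])
for z in (0,10,20,30,40,50,60): print(z,np.round(tob(ray(s,289.5,209,z)),1))
print("disc", [np.round(proj(s,np.r_[tow([-1.5,-102.4]),z]),1) for z in(18,36)])
w=snapshot("wrist");T=np.array(w["pose"]);print(r.inv().apply(T[:3,3]-p))
print([np.round(proj(w,np.r_[tow([-1.5,-102.4]),z]),1) for z in(18,36)])
print([np.round(proj(w,p+r.apply([0,y,11])),1) for y in(-19,19)])
```

```text
[ 557.16667938 -228.29176889   35.30808475] [  -0.16056864 -101.05616201] 37.76914649814545 [ 0.99840811  0.05497358  0.01255431 -0.00124069]
0 [ 40.4 -64.8]
10 [ 33.4 -76.4]
20 [ 26.4 -88. ]
30 [ 19.4 -99.7]
40 [  12.4 -111.3]
50 [   5.4 -123. ]
60 [  -1.6 -134.6]
disc [array([283.7, 214.5]), array([283.9, 209.7])]
[  68.0866887    -0.57070341 -201.12294184]
[array([256.1, 208.9]), array([256.3, 215.8])]
[array([229.7, 209.2]), array([279.1, 209.2])]
```

Run:
```python
from h import *
import cell
print(tip_reach, callable(tip_reach), tip_reach() if callable(tip_reach) else '')
print(observe()["contact_force"],observe()["joint_pos"]); w=snapshot("wrist"); save(w,"w3.png",crop=(170,150,180,135),f=4)
```

```text
11.0 False 
[-0.18193295  1.02727661  0.350782  ] [-0.58563883  0.29752165  1.79006569  0.01974843  1.03561166  0.86522817]
```

View pics/w3.png

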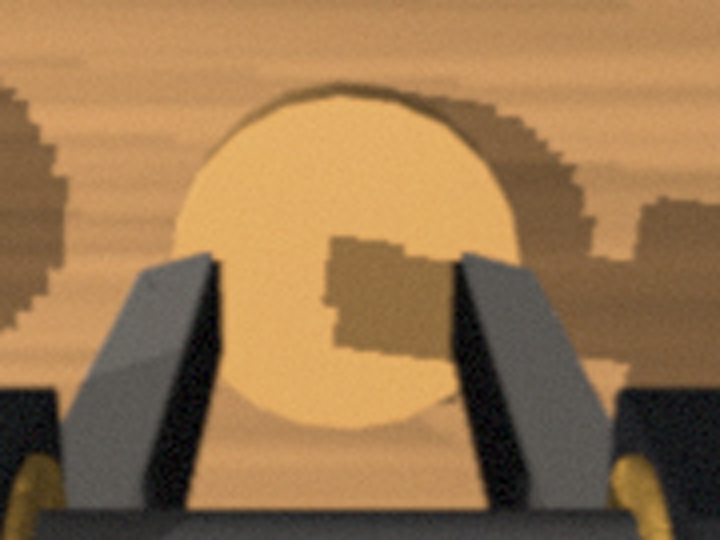

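Request:
drive_tool(
  plan=[
    [0.12,0,0,0,0,0,0],
    [0.12,0,0,0,0,0,0],
    [0.12,0,0,0,0,0,0],
    [0.12,0,0,0,0,0,0],
    [0.12,0,0,0,0,0,0],
  ],
)

```text
t: 10.9
position: [557.0, -228.2, 35.1]
tcp_rot: [0.998, 0.055, 0.012, -0.001]
contact_force: [0.1, -0.3, 0.6]
width: 67.4
grasp_force: 0.0
```

Request:
drive_tool(
  plan=[
    [0.12,0,0,0,0,0,0],
    [0.12,0,0,0,0,0,0],
    [0.12,0,0,0.005,0,0,0],
    [0.12,0,0,0.005,0,0,0],
    [0.12,0,0,0,0,0,0],
  ],
)

```text
t: 11.32
position: [556.4, -227.6, 23.5]
tcp_rot: [0.998, 0.055, 0.011, -0.002]
contact_force: [0.1, 0.2, -1.0]
width: 82.8
grasp_force: 0.0
```

Run:
```python
from h import *
s=snapshot("side");save(s,"s5.png",crop=(230,160,110,80),f=6);p,r,o=pose();print(p,o["width"],o["contact_force"])
h=o["width"]/2
for y in(-h,h):
  for z in (-20,-10,0,11): print(y,z,np.round((proj(s,p+r.apply([0,y,z]))-[230,160])*6))
```

```text
[ 556.56947804 -227.70203818   23.9647692 ] 82.37841184603404 [ 0.09299649 -0.34449003 -0.26688754]
-41.18920592301702 -20 [283. 239.]
-41.18920592301702 -10 [283. 255.]
-41.18920592301702 0 [283. 271.]
-41.18920592301702 11 [283. 288.]
41.18920592301702 -20 [364. 329.]
41.18920592301702 -10 [363. 345.]
41.18920592301702 0 [363. 361.]
41.18920592301702 11 [362. 379.]
```

View pics/s5.png

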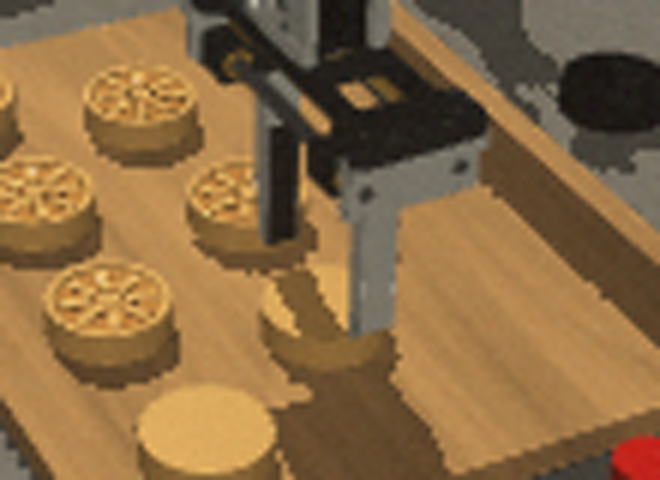

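Request:
drive_tool(
  plan=[
    [0.12,0,0,0.006,0,0,0],
    [0.12,0,0,0.006,0,0,0],
    [0.12,0,0,0.005,0,0,0],
    [0.12,0,0,0,0,0,0],
    [0.6,0,0,0,0,0,0],
  ],
)

```text
t: 11.78
position: [557.3, -227.8, 7.4]
tcp_rot: [0.998, 0.055, 0.012, -0.002]
contact_force: [0.3, -0.5, 0.4]
width: 79.2
grasp_force: 0.0
```

Request:
drive_tool(
  plan=[
    [0.6,0,0,0,0,0,0],
    [0.6,0,0,0,0,0,0],
    [0.6,0,0,0,0,0,0],
    [0.6,0,0,0,0,0,0],
  ],
)

```text
t: 12.12
position: [557.9, -228.2, 8.4]
tcp_rot: [0.998, 0.055, 0.013, -0.001]
contact_force: [-1.1, -0.4, -0.3]
width: 63.3
grasp_force: 20.0
```

Request:
drive_tool(
  plan=[
    [0.6,0,0,-0.01,0,0,0],
    [0.6,0,0,-0.03,0,0,0],
    [0.6,0,0,-0.04,0,0,0],
    [0.6,0,0,-0.03,0,0,0],
    [0.6,0.015,0,0,0,0,0],
  ],
  force=30,
)

```text
t: 12.53
position: [572.8, -229.6, 127.3]
tcp_rot: [0.998, 0.054, 0.017, 0.002]
contact_force: [-0.6, 0.2, 0.7]
width: 63.2
grasp_force: 30.0
```

Request:
drive_tool(
  plan=[
    [0.6,0.035,0,0,0,0,0],
    [0.6,0.035,0,0,0,0,0],
    [0.6,0.015,0,0,0,0,0],
    [0.6,0,0,0,0,4,0],
    [0.6,0,0,0,0,5,0],
  ],
)

```text
t: 12.95
position: [656.8, -217.2, 121.4]
tcp_rot: [0.994, 0.056, 0.093, -0.005]
contact_force: [-0.9, 0.4, -0.9]
width: 62.7
grasp_force: 30.0
```

Request:
drive_tool(
  plan=[
    [0.6,0,0,0,0,6,0],
    [0.6,0,0,0,0,6,0],
    [0.6,0,0,0,0,6,0],
    [0.6,0,0,0,0,6,0],
    [0.6,0,0,0,0,6,0],
  ],
)

```text
t: 13.37
position: [654.4, -217.8, 122.3]
tcp_rot: [0.937, 0.052, 0.345, -0.019]
contact_force: [0.1, 1.9, -0.7]
width: 63.2
grasp_force: 30.0
```

Request:
drive_tool(
  plan=[
    [0.6,0,0,0,0,6,0],
    [0.6,0,0,0,0,0,0],
    [0.6,0,0,0,0,0,0],
  ],
)

```text
t: 13.62
position: [653.7, -216.8, 119.9]
tcp_rot: [0.922, 0.051, 0.383, -0.024]
contact_force: [-0.2, -0.2, -0.4]
width: 63.0
grasp_force: 30.0
```

Run:
```python
from h import *
rot_needed(tgt(0,45,True)); s=snapshot("side");save(s,"s6.png",crop=(230,120,140,105),f=5)
p,r,o=pose();print(o["joint_pos"],o["width"],o["grasp_force"]);q=p+r.apply([0,0,-19]);print("disc?",tob(q),q[2],(proj(s,q)-[230,120])*5)
go([135.4,-102],35.6)
```

```text
rotvec(tool,deg) [-0.4 -0.1 -0. ] rows 1.0
[-0.72492626  0.10571869  2.0232224   0.98894617  0.68406475  0.04124417] 63.2901365810612 30.0
disc? [  84.69711446 -100.68710612] 134.6395309669428 [404.4011647  272.11840864]
shift(tool,mm) [-34.5   1.8  86.8] rows 3.0 at [  98.2 -100.6] 121.2
```

View pics/s6.png

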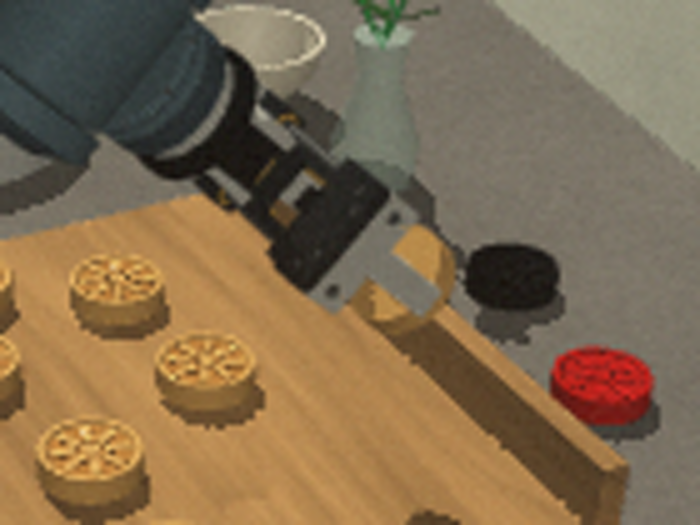

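Request:
drive_tool(
  plan=[
    [0.6,-0.0082,0,0.0223,0,0,0],
    [0.6,-0.0082,0,0.0223,0,0,0],
    [0.6,-0.0082,0,0.0223,0,0,0],
    [0.6,-0.0082,0,0.0223,0,0,0],
    [0.6,0,0,0,0,0,0],
  ],
)

```text
t: 14.08
position: [696.0, -211.2, 32.3]
tcp_rot: [0.922, 0.052, 0.383, -0.024]
contact_force: [-0.7, -0.1, 0.0]
width: 63.3
grasp_force: 30.0
```

Request:
drive_tool(
  plan=[
    [0.6,0,0,0,0,0,0],
    [0.6,0,0,0,0,0,0],
  ],
)

```text
t: 14.25
position: [695.7, -212.2, 36.1]
tcp_rot: [0.921, 0.052, 0.384, -0.023]
contact_force: [0.6, -0.1, 0.3]
width: 63.7
grasp_force: 3.0
```

Run:
```python
from h import *
p,r,o=pose();q=p+r.apply([0,0,-19]);print("disc",tob(q),q[2],o["contact_force"],o["moment"],o["width"])
```

```text
disc [ 125.75796782 -100.02551753] 49.422624532826475 [ 0.57392821 -0.05677456  0.29050664] [-0.07272423  0.47759683 -0.00515792] 63.68727577545463
```

Request:
drive_tool(
  plan=[
    [0.05,0,0,0,0,0,0],
    [0.05,0,0,0,0,0,0],
    [0.05,0,0,0,0,0,0],
    [0.05,0,0,0,0,0,0],
    [0.05,0,0,0,0,0,0],
  ],
)

```text
t: 14.67
position: [694.6, -212.3, 34.8]
tcp_rot: [0.922, 0.051, 0.384, -0.023]
contact_force: [-0.1, -0.9, -0.7]
width: 89.0
grasp_force: 0.0
```

Request:
drive_tool(
  plan=[
    [0.05,0,0,-0.02,0,0,0],
    [0.05,0,0,-0.03,0,0,0],
    [0.05,0,0,-0.04,0,0,0],
    [0.05,0,0,-0.04,0,0,0],
    [0.05,0,0,0,0,0,0],
  ],
)

```text
t: 15.08
position: [602.6, -225.4, 132.6]
tcp_rot: [0.92, 0.051, 0.387, -0.019]
contact_force: [1.5, -1.2, 0.2]
width: 89.3
grasp_force: 0.0
```

Run:
```python
from h import *
s=snapshot("side");p,r,o=pose();print(p,tob(p),o["width"])
w=snapshot("wrist")
a=cv2.resize(s["pixels"][130:235,230:370],(560,420),interpolation=2);b=w["pixels"][:, 128:384]; b=cv2.resize(b,(240,420))
b=cv2.resize(w["pixels"][60:384],(360,228))
can=np.zeros((600,600,3),np.uint8);can[:420,:560]=a;can[420-48:600,240:]=b;cv2.imwrite("pics/s7.png",can[:,:,::-1])
```

```text
[ 602.9949051  -224.82774708  130.09401773] [  45.77501471 -102.52173445] 89.03669220033304
```

View pics/s7.png

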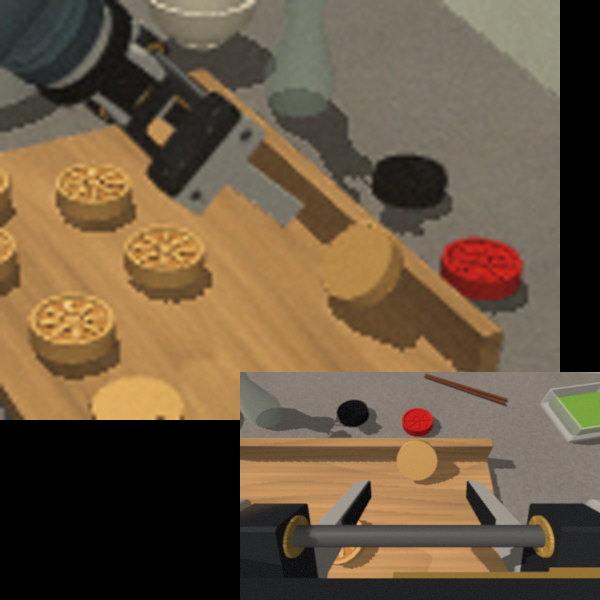

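Request:
drive_tool(
  plan=[
    [1,0,0,0,0,-6.4,0],
    [1,0,0,0,0,-6.4,0],
    [1,0,0,0,0,-6.4,0],
    [1,0,0,0,0,-6.4,0],
    [1,0,0,0,0,-6.4,0],
  ],
)

```text
t: 15.6
position: [603.1, -221.6, 124.2]
tcp_rot: [0.991, 0.056, 0.121, -0.01]
contact_force: [0.0, 0.6, -0.6]
width: 59.4
grasp_force: 0.0
```

Request:
drive_tool(
  plan=[
    [1,0,0,0,0,-6.4,0],
    [1,0,0,0,0,-6.4,0],
    [1,0.02,0,0,0,0,0],
    [1,0,0,0.04,0,0,0],
    [1,0,0,0.04,0,0,0],
  ],
)

```text
t: 16.02
position: [628.3, -218.9, 45.5]
tcp_rot: [0.998, 0.058, 0.015, -0.002]
contact_force: [0.9, -0.3, 0.2]
width: 26.2
grasp_force: 0.0
```

Request:
drive_tool(
  plan=[
    [1,0,0,0.02,0,0,0],
    [1,0,0,0,0,0,0],
    [1,0,0,0,0,0,0],
    [1,0,0,0,0,0,0],
    [1,0,0,0,0,0,0],
  ],
)

```text
t: 16.43
position: [627.0, -219.7, 28.2]
tcp_rot: [0.998, 0.057, 0.014, -0.002]
contact_force: [-0.5, 0.0, 0.1]
width: 0.2
grasp_force: 0.0
```

Run:
```python
from h import *
rot_needed(tgt(0,0,True));go([75,-100],8);o=observe();print(o["width"],o["contact_force"])
s=snapshot("top")
for d in discs(s,z=48): print(*d,np.round(tob(d[3]),1))
```

```text
rotvec(tool,deg) [-0.2 -1.7  0.4] rows 1.0
shift(tool,mm) [ 4.2  0.1 20.3] rows 1.0 at [  70.2 -100. ] 28.2
0.16218961880690477 [-0.47584293  0.04667172  0.10731715]
0.81 391 [297. 273.] [ 286.9 -202.6] [245. 153. 171.] 45.0 [-266.1  -46.6]
0.71 371 [220. 220.] [438.2  18.9] [237. 189. 113.] 56.0 [-92.  157.5]
0.65 366 [294. 101.] [ 789.3 -198.2] [219.  45.  42.] 85.0 [233.9 -96. ]
0.63 362 [248.  97.] [799.2 -62.9] [22. 21. 21.] 17.0 [258.2  37.5]
0.61 366 [330. 209.] [ 469.  -298.2] [248. 215. 134.] 49.0 [ -95.3 -161.1]
0.57 368 [232. 187.] [532.6 -15.5] [235. 188. 112.] 57.0 [ -1.8 113.1]
0.57 104 [264. 176.] [ 565.1 -108.5] [237. 188. 111.] 56.0 [20.6 17.2]
```

Request:
drive_tool(
  plan=[
    [1,0,0,0.01,0,-1.7,0],
    [1,0,0,0.008,0,0,0],
    [1,0.01,0,0,0,0,0],
    [1,0.01,0,0,0,0,0],
    [1,0.01,0,0,0,0,0],
  ],
)

```text
t: 16.95
position: [655.6, -215.5, 8.1]
tcp_rot: [0.998, 0.057, -0.002, -0.002]
contact_force: [-0.1, -0.9, 0.6]
width: 0.6
grasp_force: 0.2
```

Request:
drive_tool(
  plan=[
    [1,0.007,0,0,0,0,0],
    [1,0.005,0,0,0,0,0],
    [1,0.003,0,0,0,0,0],
    [1,0,0,0,0,0,0],
  ],
)

```text
t: 17.28
position: [670.7, -213.7, 8.0]
tcp_rot: [0.998, 0.057, -0.002, -0.002]
contact_force: [1.1, -0.0, -0.4]
width: 0.4
grasp_force: 0.0
```

Run:
```python
from h import *
rot_needed(tgt(0,0,True));go([121,-100],8);o=observe();print(o["contact_force"])
```

```text
rotvec(tool,deg) [-0.3  0.2  0.4] rows 1.0
shift(tool,mm) [6.7 1.3 0. ] rows 1.0 at [114.3 -98.8] 8.0
[ 1.05131137 -0.03163548 -0.43420643]
```

Request:
drive_tool(
  plan=[
    [1,0.002,0,0,0,0,0],
    [1,0.002,0,0,0,0,0],
    [1,0.002,0,0,0,0,0],
    [1,0,0,0,0,0,0],
  ],
)

```text
t: 17.62
position: [675.6, -213.2, 7.9]
tcp_rot: [0.998, 0.057, -0.003, -0.003]
contact_force: [-3.9, 0.7, 2.1]
width: 0.3
grasp_force: 1.8
```

Request:
drive_tool(
  plan=[
    [1,0.001,0,0,0,0,0],
    [1,0.001,0,0,0,0,0],
    [1,0,0,0,0,0,0],
  ],
)

```text
t: 17.87
position: [675.5, -213.1, 8.0]
tcp_rot: [0.998, 0.057, -0.005, -0.003]
contact_force: [-11.8, 0.2, 6.4]
width: 0.6
grasp_force: 6.1
```

Run:
```python
from h import *
go([121,-100],8);o=observe();print(o["contact_force"])
s=snapshot("side");save(s,"s8.png",crop=(250,140,120,90),f=6)
```

```text
shift(tool,mm) [ 1.9  1.4 -0. ] rows 1.0 at [119.1 -98.7] 8.0
[-11.82783111   0.20856694   6.42368566]
```

View pics/s8.png

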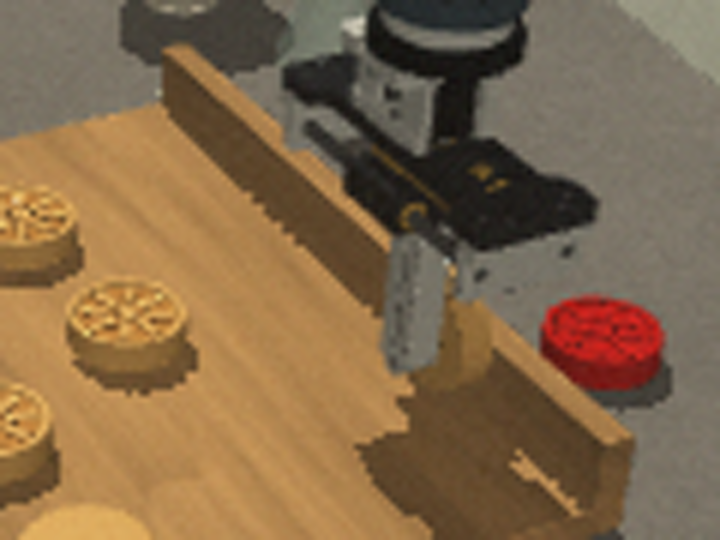

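Request:
drive_tool(
  plan=[
    [1,-0.004,0,0,0,0,0],
    [1,-0.004,0,0,0,0,0],
    [1,0,0,-0.035,0,0,0],
    [1,0,0,-0.04,0,0,0],
    [1,0,0,-0.01,0,0,0],
  ],
)

```text
t: 18.33
position: [674.3, -215.8, 100.0]
tcp_rot: [0.998, 0.057, 0.003, 0.0]
contact_force: [0.6, -1.1, 1.4]
width: 0.0
grasp_force: 0.0
```

Request:
drive_tool(
  plan=[
    [1,0.02,0,0,0,0,0],
    [1,0.028,0,0,0,0,0],
    [1,0,0,0,0,0,0],
    [1,0,0,0.02,0,0,0],
    [1,0,0,0,0,0,0],
  ],
)

```text
t: 18.75
position: [716.2, -207.5, 68.8]
tcp_rot: [0.998, 0.057, -0.004, -0.004]
contact_force: [-1.2, -0.1, -1.6]
width: 0.5
grasp_force: 0.0
```

Run:
```python
from h import *
rot_needed(tgt(0,0,True));go([158,-99],46);o=observe();print(o["contact_force"])
s=snapshot("top")
for d in discs(s,z=60): print(*d,np.round(tob(d[3]),1))
```

```text
rotvec(tool,deg) [-0.5  0.5  0.4] rows 1.0
shift(tool,mm) [-2.   1.7 22.8] rows 1.0 at [160.2 -97.5] 68.8
[-1.19542695 -0.10347092 -1.64297084]
0.94 351 [248.  98.] [794.6 -64. ] [21. 20. 20.] 12.0 [253.5  36.9]
0.85 309 [294. 213.] [ 457.6 -193.2] [243. 198. 118.] 56.0 [-95.4 -55.5]
0.64 402 [297. 273.] [ 288.3 -201.2] [246. 158. 175.] 43.0 [-264.6  -45.3]
0.55 367 [330. 209.] [ 468.9 -297.5] [250. 222. 139.] 48.0 [ -95.3 -160.4]
0.51 183 [227. 185.] [538.9  -3.6] [239. 194. 116.] 56.0 [  5.7 124.3]
0.45 87 [213. 217.] [447.3  37.4] [238. 190. 113.] 57.0 [-80.9 174.9]
```

Request:
drive_tool(
  plan=[
    [1,0,0,0.012,0,0,0],
    [1,0,0,0.01,0,0,0],
    [1,0,0,0,0,0,0],
  ],
)

```text
t: 19.1
position: [716.3, -207.9, 47.8]
tcp_rot: [0.998, 0.057, -0.004, -0.003]
contact_force: [0.0, -0.2, -0.5]
width: 0.5
grasp_force: 0.0
```

Request:
drive_tool(
  plan=[
    [1,-0.006,0,0,0,0,0],
    [1,-0.006,0,0,0,0,0],
    [1,-0.006,0,0,0,0,0],
    [1,-0.006,0,0,0,0,0],
    [1,-0.006,0,0,0,0,0],
  ],
)

```text
t: 19.52
position: [687.8, -212.1, 51.5]
tcp_rot: [0.998, 0.057, -0.002, -0.002]
contact_force: [-0.1, 0.4, -0.4]
width: 0.6
grasp_force: 0.0
```

Request:
drive_tool(
  plan=[
    [1,-0.006,0,0,0,0,0],
    [1,0,0,0,0,0,0],
    [1,0,0,0,0,0,0],
    [1,0,0,-0.04,0,0,0],
    [0.12,0,0,-0.03,0,0,0],
  ],
)

```text
t: 19.93
position: [681.8, -212.4, 120.4]
tcp_rot: [0.998, 0.057, -0.003, -0.003]
contact_force: [1.2, -0.0, 0.9]
width: 4.3
grasp_force: 0.0
```

Run:
```python
from h import *
p,r,o=pose();print(tob(p),p[2])
for n in("side","wrist"):
    s=snapshot(n);print(n)
    for d in discs(s,z=30): print(*d,np.round(tob(d[3]),1))
    if n=="side": save(s,"s9.png",crop=(230,140,130,100),f=4)
```

```text
[125.42048479 -98.5742613 ] 120.3626004125734
side
0.87 368 [264. 233.] [ 465.7 -305.5] [192. 147.  81.] 56.0 [ -99.4 -168. ]
0.81 250 [312. 204.] [ 650. -224.] [169. 123.  65.] 50.0 [  92.6 -106.7]
0.74 276 [270. 194.] [ 549.7 -130.4] [168. 124.  65.] 50.0 [ 2.9 -2.9]
0.72 252 [350. 197.] [ 779.5 -228. ] [150.  33.  27.] 60.0 [ 220.9 -124.6]
0.68 261 [247. 212.] [ 453.  -195.5] [175. 129.  68.] 52.0 [-100.2  -57.3]
0.65 220 [253. 177.] [530.4 -18.8] [167. 124.  66.] 50.0 [ -4.3 110.1]
0.62 207 [332. 176.] [787.5 -96.9] [32. 27. 23.] 10.0 [242.9   4.9]
0.59 259 [224. 193.] [412.1 -79. ] [170. 126.  68.] 51.0 [-128.4   62.9]
0.54 321 [190. 232.] [ 273.6 -233.2] [189. 100. 113.] 51.0 [-282.6  -75.6]
0.46 220 [223. 178.] [434.2  13.7] [165. 124.  67.] 51.0 [-96.5 152.7]
0.46 1545 [217. 141.] [484.8 284.3] [134. 130. 114.] 39.0 [-17.2 416.3]
wrist
0.97 3283 [253.  74.] [ 796.9 -201.2] [213.  43.  39.] 82.0 [241.1 -99.8]
0.93 3794 [118.  47.] [805.5 -70.2] [26. 25. 26.] 13.0 [263.7  29.5]
0.87 763 [ 68. 294.] [532.1 -14. ] [183. 139.  81.] 59.0 [ -2.1 114.7]
0.59 409 [ 48. 340.] [465.6  12.5] [132.  99.  58.] 41.0 [-65.4 148.2]
```

View pics/s9.png

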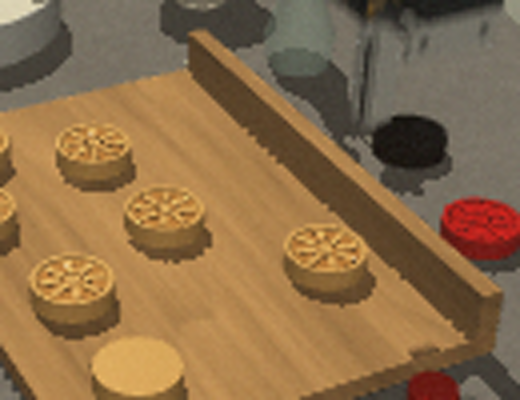

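Request:
drive_tool(
  plan=[
    [0.12,-0.0369,0.0108,0,0,0,0],
    [0.12,-0.0369,0.0108,0,0,0,0],
    [0.12,-0.0369,0.0108,0,0,0,0],
    [0.12,-0.0369,0.0108,0,0,0,0],
    [0.12,-0.0369,0.0108,0,0,0,0],
  ],
)

```text
t: 20.55
position: [502.9, -286.9, 118.9]
tcp_rot: [0.998, 0.057, -0.003, -0.004]
contact_force: [0.2, 0.2, 0.4]
width: 53.2
grasp_force: 0.0
```

Request:
drive_tool(
  plan=[
    [0.12,-0.0369,0.0108,0,0,0,0],
    [0.12,0,0,0,0,0,0],
    [0.12,0,0,0.02,0,0,0],
    [0.12,0,0,0.02,0,0,0],
    [0.12,0,0,0,0,0,0],
  ],
)

```text
t: 20.97
position: [466.9, -299.4, 75.9]
tcp_rot: [0.998, 0.057, -0.005, -0.006]
contact_force: [-0.7, 0.7, -0.9]
width: 82.3
grasp_force: 0.0
```

Run:
```python
from h import *
rot_needed(tgt(0,0,True));p,r,o=pose();print(o["width"])
s=snapshot("wrist")
for d in discs(s,z=33): print(*d,np.round(tob(d[3]),1))
go([-95.6,-163.4],8)
```

```text
rotvec(tool,deg) [-0.7  0.6  0.4] rows 1.0
82.28933008904679
0.95 1334 [159. 337.] [ 310.8 -219.7] [178.  94. 109.] 55.0 [-244.2  -66.1]
0.67 6259 [51. 67.] [ 554.9 -126.6] [187. 137.  79.] 55.0 [8.5 0.3]
0.64 2331 [ 21. 220.] [421.5 -91.7] [151. 110.  62.] 53.0 [-120.4   49.3]
0.63 4343 [132. 194.] [ 457.2 -191.4] [188. 136.  76.] 53.0 [-95.6 -53.7]
0.56 4127 [257. 196.] [ 468.2 -301.4] [210. 158.  92.] 52.0 [ -96.4 -164.2]
shift(tool,mm) [ 0.3 -0.1 71.7] rows 2.0 at [ -95.5 -164.1] 79.7
```

Request:
drive_tool(
  plan=[
    [0.12,0,0,0.03,0,0.5,0],
    [0.12,0,0,0.025,0,0,0],
    [0.12,0,0,0.016,0,0,0],
    [0.12,0,0,0,0,0,0],
    [0.6,0,0,0,0,0,0],
  ],
  force=30,
)

```text
t: 21.48
position: [470.3, -301.8, 10.6]
tcp_rot: [0.998, 0.057, 0.002, -0.003]
contact_force: [1.2, 0.1, 0.6]
width: 79.0
grasp_force: 0.0
```

Request:
drive_tool(
  plan=[
    [0.6,0,0,0,0,0,0],
    [0.6,0,0,0,0,0,0],
    [0.6,0,0,0,0,0,0],
    [0.6,0,0,0,0,0,0],
  ],
)

```text
t: 21.82
position: [471.3, -303.0, 12.3]
tcp_rot: [0.998, 0.057, 0.004, -0.001]
contact_force: [-0.3, 0.8, 4.5]
width: 61.9
grasp_force: 30.0
```

Request:
drive_tool(
  plan=[
    [0.6,0,0,-0.01,0,0,0],
    [0.6,0,0,-0.03,0,0,0],
    [0.6,0,0,-0.04,0,0,0],
    [0.6,0,0,-0.03,0,0,0],
    [0.6,0.0143,-0.0117,0,0,0,0],
  ],
)

```text
t: 22.23
position: [484.9, -293.9, 128.8]
tcp_rot: [0.998, 0.056, 0.007, 0.002]
contact_force: [0.1, -1.1, 0.7]
width: 62.2
grasp_force: 30.0
```

Request:
drive_tool(
  plan=[
    [0.6,0.0286,-0.0234,0,0,0,0],
    [0.6,0.0286,-0.0234,0,0,0,0],
    [0.6,0.0286,-0.0234,0,0,0,0],
    [0.6,0.0286,-0.0234,0,0,0,0],
    [0.6,0.0286,-0.0234,0,0,0,0],
  ],
)

```text
t: 22.65
position: [611.9, -155.3, 122.5]
tcp_rot: [0.998, 0.057, 0.002, -0.003]
contact_force: [-0.2, 0.2, -0.6]
width: 62.4
grasp_force: 30.0
```

Request:
drive_tool(
  plan=[
    [0.6,0.0286,-0.0234,0,0,0,0],
    [0.6,0.0143,-0.0117,0,0,0,0],
    [0.6,0,0,0,0,5,0],
    [0.6,0,0,0,0,5,0],
    [0.6,0,0,0,0,5,0],
  ],
)

```text
t: 23.07
position: [650.4, -116.4, 122.9]
tcp_rot: [0.989, 0.057, 0.135, -0.01]
contact_force: [0.7, 0.2, -0.2]
width: 62.2
grasp_force: 30.0
```

Request:
drive_tool(
  plan=[
    [0.6,0,0,0,0,6,0],
    [0.6,0,0,0,0,6,0],
    [0.6,0,0,0,0,6,0],
    [0.6,0,0,0,0,6,0],
    [0.6,0,0,0,0,6,0],
  ],
)

```text
t: 23.48
position: [649.3, -115.7, 122.5]
tcp_rot: [0.927, 0.053, 0.371, -0.025]
contact_force: [0.9, 0.8, -1.2]
width: 62.3
grasp_force: 30.0
```

Request:
drive_tool(
  plan=[
    [0.6,0,0,0,0,0,0],
    [0.6,0,0,0,0,0,0],
  ],
)

```text
t: 23.65
position: [649.2, -115.7, 121.5]
tcp_rot: [0.928, 0.053, 0.368, -0.026]
contact_force: [0.7, -0.7, 0.4]
width: 62.5
grasp_force: 30.0
```

Run:
```python
from h import *
rot_needed(tgt(0,45,True)); s=snapshot("side")
p,r,o=pose();print(o["joint_pos"],o["width"],o["grasp_force"]);q=p+r.apply([0,0,-16]);print("disc?",tob(q),q[2],proj(s,q))
for d in discs(s,z=q[2])[:4]: print(*d)
go(np.array([125.0+11.3,0]),49.5-11.3)
```

```text
rotvec(tool,deg) [-0.8  1.8  0. ] rows 1.0
[-0.55212502  0.00389071  2.11191143  0.89610961  0.5843803   0.2456975 ] 62.572170347557865 29.999581575393677
disc? [93.62747695  0.31221499] 134.49336558099517 [296.11656769 158.48050924]
0.81 282 [311. 204.] [ 578.2 -351.3] [143. 105.  55.] 46.0
0.77 274 [271. 194.] [ 496.9 -273.8] [170. 125.  66.] 50.0
0.75 296 [190. 232.] [ 260.6 -359.6] [197. 104. 119.] 52.0
0.7 274 [224. 194.] [ 376.1 -231. ] [170. 126.  68.] 52.0
shift(tool,mm) [-36.3   1.3  83.3] rows 3.0 at [105.4   0.3] 123.6
```

Request:
drive_tool(
  plan=[
    [0.6,-0.0091,0,0.0208,0,0.9,0],
    [0.6,-0.0091,0,0.0208,0,0.9,0],
    [0.6,-0.0091,0,0.0208,0,0,0],
    [0.6,-0.0091,0,0.0208,0,0,0],
    [0.6,0,0,0,0,0,0],
  ],
)

```text
t: 24.17
position: [682.8, -110.2, 34.6]
tcp_rot: [0.922, 0.053, 0.382, -0.028]
contact_force: [0.6, -0.2, -1.2]
width: 63.3
grasp_force: 29.9
```

Request:
drive_tool(
  plan=[
    [0.6,0,0,0,0,0,0],
    [0.6,0,0,0,0,0,0],
  ],
)

```text
t: 24.33
position: [683.4, -111.4, 38.9]
tcp_rot: [0.921, 0.054, 0.384, -0.026]
contact_force: [-0.3, 0.7, -0.7]
width: 63.5
grasp_force: 29.9
```

Run:
```python
from h import *
p,r,o=pose();q=p+r.apply([0,0,-16]);print("disc",tob(q),q[2],o["contact_force"],o["moment"],o["width"]);rot_needed(tgt(0,45,True))
```

```text
disc [126.46687435   1.41867639] 50.17729202281346 [-0.31066155  0.67913954 -0.74002352] [-0.02341795  0.47277509 -0.02018494] 63.4553917246574
rotvec(tool,deg) [-0.8 -0.3  0.2] rows 1.0
```

Request:
drive_tool(
  plan=[
    [0.05,0,0,0,0,0,0],
    [0.05,0,0,0,0,0,0],
    [0.05,0,0,0,0,0,0],
    [0.05,0,0,0,0,0,0],
    [0.05,0,0,0,0,0,0],
  ],
)

```text
t: 24.75
position: [682.4, -111.4, 37.8]
tcp_rot: [0.921, 0.053, 0.384, -0.026]
contact_force: [-0.6, 0.3, 0.1]
width: 88.7
grasp_force: 0.0
```

Request:
drive_tool(
  plan=[
    [0.05,0,0,-0.02,0,0,0],
    [0.05,0,0,-0.03,0,0,0],
    [0.05,0,0,-0.04,0,0,0],
    [0.05,0,0,-0.04,0,0,0],
    [0.05,0,0,0,0,0,0],
  ],
)

```text
t: 25.17
position: [591.1, -125.1, 136.8]
tcp_rot: [0.92, 0.054, 0.388, -0.022]
contact_force: [0.9, 0.1, 1.4]
width: 89.1
grasp_force: 0.0
```

Request:
drive_tool(
  plan=[
    [1,0,0,0,0,-6.4,0],
    [1,0,0,0,0,-6.4,0],
    [1,0,0,0,0,-6.4,0],
    [1,0,0,0,0,-6.4,0],
    [1,0,0,0,0,-6.4,0],
  ],
)

```text
t: 25.58
position: [591.1, -121.9, 128.9]
tcp_rot: [0.99, 0.059, 0.13, -0.013]
contact_force: [0.4, -0.3, 0.2]
width: 59.4
grasp_force: 0.0
```

Request:
drive_tool(
  plan=[
    [1,0,0,0,0,-6.4,0],
    [1,0,0,0,0,-6.4,0],
    [1,0.02,0,0,0,0,0],
    [1,0,0,0.03,0,0,0],
    [1,0,0,0.04,0,0,0],
  ],
)

```text
t: 26.0
position: [618.4, -118.8, 62.0]
tcp_rot: [0.998, 0.061, 0.025, -0.005]
contact_force: [0.5, 0.3, -1.1]
width: 26.3
grasp_force: 0.0
```

Request:
drive_tool(
  plan=[
    [1,0,0,0.02,0,0,0],
    [1,0,0,0,0,0,0],
    [1,0,0,0,0,0,0],
    [1,0,0,0,0,0,0],
    [1,0,0,0,0,0,0],
  ],
)

```text
t: 26.42
position: [616.2, -118.3, 41.8]
tcp_rot: [0.998, 0.061, 0.023, -0.006]
contact_force: [0.8, 0.7, 0.1]
width: 1.1
grasp_force: 0.0
```

Run:
```python
from h import *
rot_needed(tgt(0,0,True));go([75,0],8);o=observe();print(o["width"],o["contact_force"])
s=snapshot("side")
for d in discs(s,z=47): print(*d,np.round(tob(d[3]),1))
```

```text
rotvec(tool,deg) [-0.6 -2.6  0.8] rows 1.0
shift(tool,mm) [ 3.1  2.3 33.9] rows 1.0 at [70.3  1.9] 41.8
1.0907186678888146 [0.80036469 0.72534528 0.06819553]
0.9 363 [190. 232.] [ 273.5 -251.4] [188. 101. 113.] 51.0 [-284.7  -93.6]
0.79 241 [253. 178.] [521.1 -46.7] [165. 122.  65.] 50.0 [-16.6  83.4]
0.77 274 [311. 204.] [ 637.9 -242.2] [165. 121.  63.] 50.0 [  78.6 -123.5]
0.76 242 [223. 193.] [ 405.  -102.9] [172. 128.  69.] 51.0 [-138.    39.9]
0.61 260 [303. 180.] [ 670.4 -112.2] [168. 126.  68.] 44.0 [124.9   2.2]
0.6 312 [248. 212.] [ 446.7 -218.6] [172. 127.  68.] 52.0 [-109.   -79.6]
0.57 196 [332. 175.] [ 773.3 -116.9] [31. 26. 22.] 6.0 [226.7 -13.5]
0.53 262 [349. 197.] [ 763.9 -248.5] [151.  36.  29.] 60.0 [ 203.2 -143.3]
0.52 251 [270. 194.] [ 541.4 -154.1] [169. 124.  65.] 50.0 [ -7.9 -25.6]
0.47 229 [223. 177.] [427.2 -12.5] [166. 125.  67.] 51.0 [-106.3  127.4]
```

Request:
drive_tool(
  plan=[
    [1,0,0,0.02,0,-2.5,0],
    [1,0,0,0.013,0,0,0],
    [1,0.01,0,0,0,0,0],
    [1,0.01,0,0,0,0,0],
    [1,0.01,0,0,0,0,0],
  ],
)

```text
t: 26.93
position: [644.8, -113.4, 5.8]
tcp_rot: [0.998, 0.061, -0.001, -0.006]
contact_force: [-0.3, 0.1, -0.3]
width: 0.7
grasp_force: 0.2
```

Request:
drive_tool(
  plan=[
    [1,0.007,0,0,0,0,0],
    [1,0.005,0,0,0,0,0],
    [1,0.003,0,0,0,0,0],
    [1,0,0,0,0,0,0],
  ],
)

```text
t: 27.27
position: [660.3, -111.7, 6.5]
tcp_rot: [0.998, 0.061, -0.001, -0.006]
contact_force: [-0.0, 0.7, -0.0]
width: 0.6
grasp_force: 0.0
```

Request:
drive_tool(
  plan=[
    [1,0.002,0,0,0,0,0],
    [1,0.001,0,0,0,0,0],
    [1,0,0,0,0,0,0],
  ],
)

```text
t: 27.52
position: [662.9, -111.4, 6.4]
tcp_rot: [0.998, 0.061, -0.001, -0.006]
contact_force: [-0.1, -0.9, -0.4]
width: 0.5
grasp_force: 0.1
```

Run:
```python
from h import *
rot_needed(tgt(0,0,True));go([119,0],8);o=observe();print(o["contact_force"])
```

```text
rotvec(tool,deg) [-0.7  0.1  0.8] rows 1.0
shift(tool,mm) [ 1.5  3.9 -1.6] rows 1.0 at [117.5   3.9] 6.4
[-0.14997704 -0.85224229 -0.42323032]
```

Request:
drive_tool(
  plan=[
    [1,0.0015,0.002,0,0,0,0],
    [1,0.001,0,0,0,0,0],
    [1,0,0,0,0,0,0],
  ],
)

```text
t: 27.77
position: [664.5, -113.3, 6.3]
tcp_rot: [0.998, 0.061, -0.002, -0.006]
contact_force: [-5.0, -0.4, 2.6]
width: 0.5
grasp_force: 2.5
```

Request:
drive_tool(
  plan=[
    [1,0.001,0,0,0,0,0],
    [1,0,0,0,0,0,0],
  ],
)

```text
t: 27.93
position: [664.5, -113.2, 6.3]
tcp_rot: [0.998, 0.061, -0.004, -0.006]
contact_force: [-9.7, -1.2, 6.1]
width: 0.6
grasp_force: 4.7
```

Request:
drive_tool(
  plan=[
    [1,0.001,0,0,0,0,0],
    [1,0,0,0,0,0,0],
  ],
)

```text
t: 28.1
position: [664.4, -113.2, 6.4]
tcp_rot: [0.998, 0.061, -0.005, -0.006]
contact_force: [-13.2, -1.5, 9.2]
width: 0.7
grasp_force: 6.9
```

Request:
drive_tool(
  plan=[
    [1,-0.004,0,0,0,0,0],
    [1,-0.005,0,0,0,0,0],
    [1,0,0,-0.035,0,0,0],
    [1,0,0,-0.04,0,0,0],
    [1,0,0,-0.012,0,0,0],
  ],
)

```text
t: 28.52
position: [662.3, -116.1, 99.7]
tcp_rot: [0.998, 0.061, 0.004, -0.004]
contact_force: [1.0, 0.5, 1.1]
width: 0.1
grasp_force: 0.0
```

Request:
drive_tool(
  plan=[
    [1,0.02,0,0,0,0,0],
    [1,0.028,0,0,0,0,0],
    [1,0,0,0,0,0,0],
    [1,0,0,0.02,0,0,0],
    [1,0,0,0,0,0,0],
  ],
)

```text
t: 28.93
position: [704.2, -108.1, 69.4]
tcp_rot: [0.998, 0.061, -0.004, -0.007]
contact_force: [-0.4, 0.3, -1.2]
width: 0.6
grasp_force: 0.0
```

Run:
```python
from h import *
rot_needed(tgt(0,0,True));go([160,0],47);o=observe();print(o["contact_force"])
```

```text
rotvec(tool,deg) [-0.8  0.4  0.8] rows 1.0
shift(tool,mm) [ 1.2  3.  22.3] rows 1.0 at [158.9   2.7] 69.4
[-0.40670738  0.26429322 -1.21691123]
```

Request:
drive_tool(
  plan=[
    [1,0,0.002,0.012,0,0,0],
    [1,0,0,0.01,0,0,0],
    [1,0,0,0,0,0,0],
  ],
)

```text
t: 29.18
position: [704.6, -110.3, 48.3]
tcp_rot: [0.998, 0.061, -0.003, -0.007]
contact_force: [-0.1, 0.2, 0.7]
width: 0.3
grasp_force: 0.0
```

Request:
drive_tool(
  plan=[
    [1,-0.006,0,0,0,0,0],
    [1,-0.006,0,0,0,0,0],
    [1,-0.006,0,0,0,0,0],
    [1,-0.006,0,0,0,0,0],
    [1,-0.006,0,0,0,0,0],
  ],
)

```text
t: 29.6
position: [676.4, -114.4, 51.9]
tcp_rot: [0.998, 0.061, -0.001, -0.006]
contact_force: [-0.1, -0.1, 0.3]
width: 0.7
grasp_force: 0.0
```

Request:
drive_tool(
  plan=[
    [1,-0.006,0,0,0,0,0],
    [1,0,0,0,0,0,0],
    [1,0,0,0,0,0,0],
    [1,0,0,-0.04,0,0,0],
    [0.12,0,0,-0.04,0,0,0],
  ],
)

```text
t: 30.02
position: [668.8, -115.0, 128.7]
tcp_rot: [0.998, 0.061, -0.004, -0.007]
contact_force: [0.2, -0.3, 0.8]
width: 4.2
grasp_force: 0.0
```

Run:
```python
from h import *
p,r,o=pose();print(tob(p),p[2],o["joint_pos"])
for n in("side","wrist"):
    s=snapshot(n);print(n)
    for d in discs(s,z=30,c=.4): print(*d,np.round(tob(d[3]),1))
    save(s,"l_%s.png"%n)
```

```text
[122.96595956  -0.37249625] 128.6799616106996 [-0.34150732  0.36738542  1.51140298  0.01051428  1.27630204  1.10445197]
side
0.76 223 [253. 178.] [530.1 -20.4] [163. 121.  64.] 49.0 [ -4.8 108.5]
0.75 281 [224. 194.] [411.7 -80. ] [165. 123.  66.] 50.0 [-128.9   62. ]
0.69 228 [294. 188.] [ 635.6 -126.8] [164. 121.  63.] 49.0 [88.7 -8.6]
0.66 267 [248. 211.] [ 454.1 -195. ] [173. 128.  67.] 51.0 [-99.1 -56.9]
0.63 197 [223. 178.] [433.4  14.1] [164. 123.  66.] 51.0 [-97.2 153.2]
0.63 250 [270. 194.] [ 551.6 -129.1] [168. 124.  65.] 49.0 [ 4.9 -1.8]
0.63 353 [190. 232.] [ 274.7 -232.2] [186.  98. 111.] 51.0 [-281.4  -74.7]
0.56 264 [310. 204.] [ 647.2 -221.1] [158. 116.  60.] 49.0 [  90.1 -103.6]
0.56 214 [332. 175.] [788.1 -94.9] [31. 27. 23.] 8.0 [243.7   6.8]
0.5 245 [350. 197.] [ 780.6 -228.8] [149.  32.  27.] 60.0 [ 221.9 -125.5]
wrist
0.88 486 [253. 267.] [ 575.2 -128.4] [178. 131.  74.] 57.0 [28.5 -3.7]
0.83 477 [119. 335.] [459.9  28.7] [181. 134.  77.] 54.0 [-69.3 164.9]
0.74 1830 [253. 210.] [ 645.5 -119.7] [210. 156.  88.] 56.0 [99.3 -2.6]
0.72 2686 [339. 215.] [ 651. -217.] [216. 161.  91.] 55.0 [ 94.3 -99.9]
0.66 3242 [218.  51.] [805.4 -64.4] [30. 29. 30.] 12.0 [264.2  35.3]
0.57 3162 [346.  78.] [ 795.6 -196.3] [210.  39.  35.] 83.0 [240.3 -94.8]
```

Request:
drive_tool(
  plan=[
    [0.12,-0.029,0.0025,0,0,0,0],
    [0.12,0,0,0,0,0,0],
    [0.12,0,0,0,0,0,0],
    [0.12,0,0,0,0,0,0],
    [0.12,0,0,0,0,0,0],
  ],
)

```text
t: 30.63
position: [643.2, -121.8, 131.0]
tcp_rot: [0.998, 0.061, -0.001, -0.006]
contact_force: [-0.2, 0.0, -0.5]
width: 53.0
grasp_force: 0.0
```

Request:
drive_tool(
  plan=[
    [0.12,0,0,0,0,0,0],
    [0.12,0,0,0,0,0,0],
    [0.12,0,0,0,0,0,0],
    [0.12,0,0,0.02,0,0,0],
    [0.12,0,0,0.02,0,0,0],
  ],
)

```text
t: 31.05
position: [644.2, -121.8, 92.7]
tcp_rot: [0.998, 0.061, 0.001, -0.005]
contact_force: [0.0, 0.2, -0.6]
width: 82.1
grasp_force: 0.0
```

Request:
drive_tool(
  plan=[
    [0.12,0,0,0,0,0,0],
    [0.12,0,0,0,0,0,0],
  ],
)

```text
t: 31.22
position: [641.7, -121.0, 90.2]
tcp_rot: [0.998, 0.061, -0.002, -0.006]
contact_force: [0.3, 0.3, -0.4]
width: 82.6
grasp_force: 0.0
```

Run:
```python
from h import *
rot_needed(tgt(0,0,True));go([94,-3],10);o=observe();print(o["width"])
s=snapshot("wrist")
for d in discs(s,z=33,c=.4): print(*d,np.round(tob(d[3]),1))
```

```text
rotvec(tool,deg) [-0.7  0.2  0.8] rows 1.0
shift(tool,mm) [-1.1  0.6 80.2] rows 2.0 at [95.4 -3.5] 90.2
82.64210271424822
0.85 1669 [248. 262.] [ 571.5 -122.8] [177. 128.  72.] 52.0 [25.4  2.3]
0.81 2031 [212.  15.] [784.7 -68.9] [18. 18. 19.] 12.0 [243.1  33. ]
0.74 3893 [359. 195.] [ 652.4 -216.6] [168. 122.  68.] 50.0 [ 95.8 -99.6]
0.71 424 [296. 339.] [ 489.9 -183.5] [121.  90.  53.] 33.0 [-62.2 -49.3]
0.67 3831 [254. 194.] [ 641.  -120.3] [195. 142.  79.] 52.0 [94.8 -2.7]
0.59 4472 [369.  31.] [ 788.3 -195.3] [181.  32.  29.] 73.0 [233.2 -93. ]
0.4 62431 [245. 200.] [ 634.2 -112.8] [168. 126.  81.] 41.0 [88.8  5.5]
```

Request:
drive_tool(
  plan=[
    [0.12,0,0,0.035,0,0,0],
    [0.12,0,0,0.03,0,0,0],
    [0.12,0,0,0.015,0,0,0],
    [0.12,0,0,0,0,0,0],
    [0.6,0,0,0,0,0,0],
  ],
  force=30,
)

```text
t: 31.73
position: [642.7, -120.6, 11.9]
tcp_rot: [0.998, 0.061, -0.001, -0.006]
contact_force: [-0.3, 0.5, 0.8]
width: 78.8
grasp_force: 0.0
```

Request:
drive_tool(
  plan=[
    [0.6,0,0,0,0,0,0],
    [0.6,0,0,0,0,0,0],
    [0.6,0,0,0,0,0,0],
    [0.6,0,0,0,0,0,0],
  ],
)

```text
t: 32.07
position: [646.1, -122.2, 16.3]
tcp_rot: [0.998, 0.061, 0.003, -0.004]
contact_force: [-0.3, 0.0, 11.5]
width: 53.1
grasp_force: 15.2
```

Request:
drive_tool(
  plan=[
    [0.6,0,0,-0.02,0,0,0],
    [0.6,0,0,-0.04,0,0,0],
    [0.6,0,0,-0.04,0,0,0],
    [0.6,0,0,-0.02,0,0,0],
    [0.6,-0.0045,-0.02,0,0,0,0],
  ],
)

```text
t: 32.48
position: [640.9, -106.3, 140.3]
tcp_rot: [0.998, 0.059, 0.006, -0.003]
contact_force: [0.9, -0.3, 1.3]
width: 37.5
grasp_force: 0.0
```

Request:
drive_tool(
  plan=[
    [0.6,-0.0091,-0.04,0,0,0,0],
    [0.6,-0.0091,-0.04,0,0,0,0],
    [0.6,-0.0091,-0.04,0,0,0,0],
    [0.6,-0.0091,-0.04,0,0,0,0],
    [0.6,-0.0091,-0.04,0,0,0,0],
  ],
)

```text
t: 32.9
position: [565.8, 92.0, 135.2]
tcp_rot: [0.998, 0.061, 0.0, -0.006]
contact_force: [0.4, -0.0, 0.0]
width: 37.5
grasp_force: 0.0
```

Request:
drive_tool(
  plan=[
    [0.6,-0.0091,-0.04,0,0,0,0],
    [0.6,-0.0091,-0.04,0,0,0,0],
    [0.6,-0.0091,-0.04,0,0,0,0],
    [0.6,-0.0091,-0.04,0,0,0,0],
    [0.6,-0.0091,-0.04,0,0,0,0],
  ],
)

```text
t: 33.32
position: [496.3, 285.3, 137.7]
tcp_rot: [0.998, 0.061, 0.0, -0.006]
contact_force: [0.5, 0.4, 0.1]
width: 37.9
grasp_force: 0.0
```

Request:
drive_tool(
  plan=[
    [0.6,-0.0045,-0.02,0,0,0,0],
    [0.6,0,0,-0.03,0,0,0],
    [0.6,0,0,-0.03,0,0,0],
    [0.6,0,0,0,0,0,0],
    [0.6,0,0,0,0,0,0],
  ],
)

```text
t: 33.73
position: [491.6, 302.8, 199.9]
tcp_rot: [0.998, 0.061, 0.002, -0.007]
contact_force: [0.1, -0.0, -0.6]
width: 37.9
grasp_force: 0.0
```

Run:
```python
from h import *
p,r,o=pose();print(p,o["width"],o["grasp_force"],o["joint_pos"])
s=snapshot("wrist");save(s,"tin.png",f=1.25)
for d in silhouettes("tin",s):
    ys,xs=np.nonzero(d["region"]);print(d["conf"],d["box"],len(xs))
```

```text
[491.60552724 302.82562538 199.88896964] 37.85010357353904 0.0 [0.34963118 0.05635943 1.73981604 0.01196066 1.33770029 1.79546809]
0.91 [166.7, 83.3, 170.6, 169.8] 21788
```

View pics/tin.png

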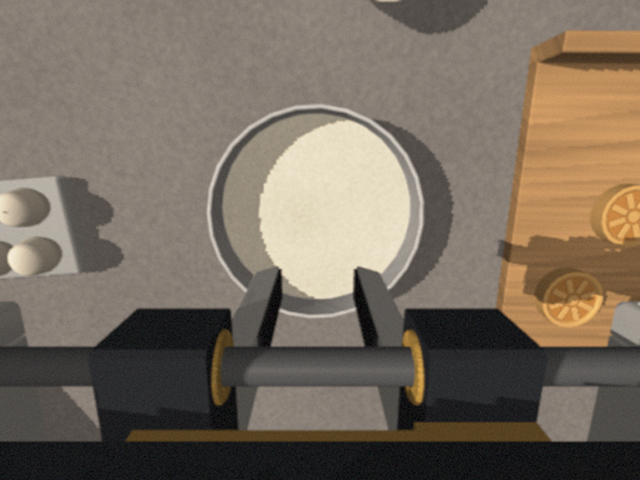

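Run:
```python
from h import *
from scipy.optimize import least_squares
p,r,o=pose();s=snapshot("wrist");a=snapshot("top");b=snapshot("side")
d=silhouettes("tin",s)[0]
cs=max(cv2.findContours(d["region"].astype(np.uint8),0,1)[0],key=cv2.contourArea)[:,0]
w=np.array([ray(s,u+0.0,v,45)[:2] for u,v in cs])
f=least_squares(lambda c:np.hypot(*(w-c[:2]).T)-c[2],[494,305,109],loss="soft_l1",f_scale=1.5);print("tin",f.x,tob(f.x[:2]),np.median(abs(f.fun)))
f=least_squares(lambda c:np.hypot(*(w-c[:2]).T)-109,[494,305],loss="soft_l1",f_scale=1.5);print("tin",f.x)
# inner floor edge / rim brightness check from top
for n,q in(("top",a),("side",b)):
    print(n)
    for d in discs(q,z=30,c=.4): print(*d,np.round(tob(d[3]),1))
```

```text
tin [493.0379312  308.40807406 106.58533884] [ -6.42264943 439.42510881] 1.1849769165684734
tin [492.76847877 308.33274162]
top
0.95 391 [292. 213.] [ 458.  -191.7] [154. 110.  64.] 40.0 [-94.8 -54.1]
0.94 354 [252. 227.] [417.6 -73.8] [215. 164.  96.] 59.0 [-122.4   67.5]
0.86 361 [266. 152.] [ 639.4 -115.9] [227. 174. 101.] 57.0 [93.6  1.9]
0.81 386 [219. 220.] [439.2  21.9] [190. 142.  83.] 57.0 [-90.6 160.3]
0.74 381 [300. 147.] [ 652.5 -217.3] [226. 173. 100.] 56.0 [  95.8 -100.3]
0.71 377 [269. 180.] [ 556.9 -125.3] [230. 178. 104.] 56.0 [10.6  1.4]
0.71 385 [297. 273.] [ 284.5 -204.1] [239. 142. 158.] 47.0 [-268.7  -47.8]
0.64 336 [294. 101.] [ 793.8 -199.3] [210.  40.  37.] 83.0 [238.2 -97.6]
0.56 371 [232. 187.] [534.8 -14.4] [220. 169.  99.] 59.0 [  0.5 114. ]
side
0.9 366 [190. 232.] [ 276.1 -230.4] [177.  94. 105.] 49.0 [-279.8  -73. ]
0.74 239 [223. 193.] [411.3 -78.6] [153. 113.  60.] 47.0 [-129.2   63.4]
0.72 216 [332. 175.] [790.  -92.4] [31. 27. 23.] 12.0 [245.9   9.1]
0.68 184 [253. 178.] [528.9 -22. ] [152. 111.  58.] 46.0 [ -6.2 107.1]
0.67 206 [222. 177.] [432.6  15.3] [136. 101.  54.] 44.0 [-97.9 154.5]
0.62 261 [350. 197.] [ 780.4 -228.9] [140.  31.  26.] 56.0 [ 221.7 -125.6]
0.55 317 [248. 213.] [ 453.6 -200.6] [109.  78.  41.] 31.0 [-100.2  -62.4]
0.48 278 [271. 194.] [ 552.6 -129.7] [158. 116.  60.] 47.0 [ 5.9 -2.5]
```

Request:
drive_tool(
  plan=[
    [0.12,-0.012,0.0391,0,0,0,0],
    [0.12,-0.012,0.0391,0,0,0,0],
    [0.12,-0.012,0.0391,0,0,0,0],
    [0.12,-0.012,0.0391,0,0,0,0],
    [0.12,-0.012,0.0391,0,0,0,0],
  ],
)

```text
t: 34.55
position: [453.4, 99.2, 194.0]
tcp_rot: [0.998, 0.061, -0.001, -0.006]
contact_force: [0.8, -0.3, 0.7]
width: 67.4
grasp_force: 0.0
```

Request:
drive_tool(
  plan=[
    [0.12,-0.012,0.0391,0,0,0,0],
    [0.12,-0.012,0.0391,0,0,0,0],
    [0.12,0,0,0.04,0,0,0],
    [0.12,0,0,0.04,0,0,0],
    [0.12,0,0,0.04,0,0,0],
  ],
)

```text
t: 34.97
position: [440.2, 20.3, 72.8]
tcp_rot: [0.998, 0.06, 0.001, -0.005]
contact_force: [1.1, -0.6, -0.9]
width: 82.5
grasp_force: 0.0
```

Request:
drive_tool(
  plan=[
    [0.12,0,0,0,0,0,0],
    [0.12,0,0,0,0,0,0],
  ],
)

```text
t: 35.13
position: [437.9, 21.8, 72.1]
tcp_rot: [0.998, 0.061, -0.003, -0.007]
contact_force: [0.1, 0.5, 0.3]
width: 82.9
grasp_force: 0.0
```

Run:
```python
from h import *
rot_needed(tgt(0,0,True));p,r,o=pose();print(o["width"],p)
s=snapshot("wrist")
for d in discs(s,z=33,c=.4): print(*d,np.round(tob(d[3]),1))
go([-92,160],4)
```

```text
rotvec(tool,deg) [-0.8  0.3  0.8] rows 1.0
82.87281590321764 [437.85380351  21.84338247  72.06629059]
0.96 2238 [368. 226.] [425.5 -79.7] [126.  92.  52.] 33.0 [-115.2   60.8]
0.78 3464 [486. 207.] [ 456.  -176.5] [144. 105.  59.] 44.0 [-95.2 -38.7]
0.7 6648 [459.  78.] [ 554.4 -123.3] [195. 142.  80.] 51.0 [8.3 3.6]
0.67 426 [462.   4.] [ 603.9 -110.4] [118.  88.  53.] 36.0 [58.9 11.2]
0.62 5561 [314.  88.] [533.4 -13.3] [202. 148.  84.] 51.0 [ -0.8 115.2]
0.57 4240 [254. 200.] [437.   22.2] [192. 139.  78.] 52.0 [-92.8 160.9]
shift(tool,mm) [-3.7  0.2 71.8] rows 2.0 at [-88.4 159.5] 75.8
```

Request:
drive_tool(
  plan=[
    [0.12,-0.001,0,0.03,0,0,0],
    [0.12,0,0,0.025,0,0,0],
    [0.12,0,0,0.014,0,0,0],
    [0.12,0,0,0,0,0,0],
    [0.6,0,0,0,0,0,0],
  ],
)

```text
t: 35.65
position: [440.4, 22.0, 6.5]
tcp_rot: [0.998, 0.061, 0.001, -0.005]
contact_force: [0.3, -0.5, 0.2]
width: 78.8
grasp_force: 0.0
```

Request:
drive_tool(
  plan=[
    [0.6,0,0,0,0,0,0],
    [0.6,0,0,0,0,0,0],
    [0.6,0,0,0,0,0,0],
    [0.6,0,0,0,0,0,0],
  ],
)

```text
t: 35.98
position: [440.5, 21.9, 6.5]
tcp_rot: [0.998, 0.061, 0.001, -0.005]
contact_force: [-0.9, 0.5, 8.1]
width: 63.1
grasp_force: 30.0
```

Request:
drive_tool(
  plan=[
    [0.6,0,0,-0.02,0,0,0],
    [0.6,0,0,-0.04,0,0,0],
    [0.6,0,0,-0.04,0,0,0],
    [0.6,0.0106,-0.0349,0,0,0,0],
    [0.6,0.0106,-0.0349,0,0,0,0],
  ],
)

```text
t: 36.4
position: [454.6, 92.5, 109.6]
tcp_rot: [0.998, 0.059, 0.004, -0.005]
contact_force: [0.5, -0.8, -1.5]
width: 63.1
grasp_force: 30.0
```

Request:
drive_tool(
  plan=[
    [0.6,0.0106,-0.0349,0,0,0,0],
    [0.6,0.0106,-0.0349,0,0,0,0],
    [0.6,0.0106,-0.0349,0,0,0,0],
    [0.6,0.0106,-0.0349,0,0,0,0],
    [0.6,0.0106,-0.0349,0,0,0,0],
  ],
)

```text
t: 36.82
position: [482.8, 274.6, 107.8]
tcp_rot: [0.998, 0.061, -0.0, -0.006]
contact_force: [0.6, -0.4, -0.2]
width: 63.1
grasp_force: 30.0
```

Request:
drive_tool(
  plan=[
    [0.6,0.0106,-0.0349,0,0,0,0],
    [0.6,0,0,0.02,0,0,0],
    [0.6,0,0,0,0,0,0],
    [0.6,0,0,0,0,0,0],
  ],
)

```text
t: 37.15
position: [487.7, 308.3, 86.7]
tcp_rot: [0.998, 0.061, -0.002, -0.005]
contact_force: [1.0, 0.0, -0.7]
width: 63.2
grasp_force: 30.0
```

```bash
cat >> h.py <<'E'
from scipy.optimize import least_squares
def circ(s,reg,z,Rr,c0,keep=None):
    cs=max(cv2.findContours(reg.astype(np.uint8),0,1)[0],key=cv2.contourArea)[:,0]
    cs=cs[(cs[:,0]>2)&(cs[:,0]<509)&(cs[:,1]>2)&(cs[:,1]<381)]
    w=np.array([ray(s,u,v,z)[:2] for u,v in cs])
    f=least_squares(lambda c:np.hypot(*(w-c).T)-Rr,c0,loss="soft_l1",f_scale=1.);return f.x,np.median(abs(f.fun))
def held(zoff=20):
    s=snapshot("wrist");p,r,o=pose();z=p[2]+zoff+9
    print("tcp",np.round(tob(p),1),round(p[2],1),"w",round(o["width"],1),round(o["grasp_force"]))
    for d in silhouettes("tin",s)[:1]:
        c,e=circ(s,d["region"],45,107.5,[493,308]);print("tin",np.round(tob(c),1),round(e,1))
    for d in silhouettes("biscuit1",s):
        M=cv2.moments(d["region"].astype(np.uint8),True)
        q=ray(s,M["m10"]/M["m00"],M["m01"]/M["m00"],z)
        if np.hypot(*(q-p)[:2])<25:
            c,e=circ(s,d["region"],z,32,p[:2]);print("held",round(d["conf"],2),int(M["m00"]),np.round(tob(c),1),round(e,1))
    return s
E
python3 - <<'E'
from h import *
save(held(),"held1.png");o=observe();print(o["joint_pos"]);rot_needed(tgt(0,0,True))
E
```

```text
tcp [-11.  439.6] 87.6 w 63.0 30
tin [ -7.7 439.6] 0.6
held 0.83 7656 [-13.8 440.2] 0.7
[0.35959784 0.18183452 1.81790301 0.01271088 1.13924996 1.80458302]
rotvec(tool,deg) [-0.7  0.   0.8] rows 1.0
```

Request:
drive_tool(
  plan=[
    [0.6,0.0065,0,0.03,0,0,0],
    [0.6,0,0,0.035,0,0,0],
    [0.6,0,0,0.02,0,0,0],
    [0.6,0,0,0.009,0,0,0],
    [0.6,0,0,0,0,0,0],
  ],
)

```text
t: 37.72
position: [494.2, 309.4, -7.6]
tcp_rot: [0.998, 0.06, -0.002, -0.005]
contact_force: [0.4, -0.8, 0.2]
width: 63.5
grasp_force: 30.0
```

Request:
drive_tool(
  plan=[
    [0.2,0,0,0,0,0,0],
    [0.12,0,0,0,0,0,0],
    [0.12,0,0,0,0,0,0],
    [0.12,0,0,0,0,0,0],
  ],
)

```text
t: 38.05
position: [496.3, 311.0, -4.7]
tcp_rot: [0.998, 0.061, 0.0, -0.006]
contact_force: [-0.4, 0.8, -0.6]
width: 82.1
grasp_force: 0.0
```

Request:
drive_tool(
  plan=[
    [0.12,0,0,-0.02,0,0,0],
    [0.12,0,0,-0.04,0,0,0],
    [0.12,0,0,-0.04,0,0,0],
    [0.12,0,0,0,0,0,0],
    [0.12,0,0,0,0,0,0],
  ],
)

```text
t: 38.47
position: [498.0, 310.5, 97.7]
tcp_rot: [0.998, 0.061, 0.003, -0.007]
contact_force: [0.5, 0.9, -1.3]
width: 83.0
grasp_force: 0.0
```

```bash
cat >> h.py <<'E'
def intin(c=.3):
    s=snapshot("wrist");p,r,o=pose();print("tcp",np.round(tob(p),1),round(p[2],1),round(o["width"],1))
    for d in silhouettes("tin",s)[:1]:
        t,e=circ(s,d["region"],45,107.5,[493,308]);print("tin",np.round(tob(t),1),round(e,1))
    for d in discs(s,z=18,c=c):
        if np.hypot(*(d[3]-[493,308]))<115: print(d[0],d[1],np.round(tob(d[3]),1))
    return s
E
python3 - <<'E'
from h import *
intin();go([-1,114.5],90)
E
```

```text
tcp [ -3.2 440.4] 95.0 82.8
tin [ -3.5 439.7] 3.3
0.8 3099 [ -7.2 441.2]
shift(tool,mm) [ -0.7 325.5  -1.3] rows 8.0 at [ -5.  439.9] 92.3
```

Request:
drive_tool(
  plan=[
    [0.12,0.0005,0.0406,0,0,0,0],
    [0.12,0.0005,0.0406,0,0,0,0],
    [0.12,0.0005,0.0406,0,0,0,0],
    [0.12,0.0005,0.0406,0,0,0,0],
    [0.12,0.0005,0.0406,0,0,0,0],
  ],
)

```text
t: 39.03
position: [521.0, 106.6, 89.3]
tcp_rot: [0.998, 0.061, -0.003, -0.006]
contact_force: [0.7, 0.7, 1.4]
width: 82.6
grasp_force: 0.0
```

Request:
drive_tool(
  plan=[
    [0.12,0.0005,0.0406,0,0,0,0],
    [0.12,0.0005,0.0406,0,0,0,0],
    [0.12,0.0005,0.0406,0,0,0,0],
    [0.12,0,0,0.02,0,0,0],
    [0.12,0,0,0,0,0,0],
  ],
)

```text
t: 39.45
position: [535.6, -13.6, 65.4]
tcp_rot: [0.998, 0.059, -0.005, -0.007]
contact_force: [-0.5, 1.0, -0.5]
width: 82.8
grasp_force: 0.0
```

```bash
cat >> h.py <<'E'
def over(c=.4):
    s=snapshot("wrist");p,r,o=pose();print("tcp",np.round(tob(p),1),round(p[2],1),round(o["width"],1))
    for d in silhouettes("biscuit1",s):
        M=cv2.moments(d["region"].astype(np.uint8),True)
        if d["conf"]<c or M["m00"]<500 or M["m00"]>20000: continue
        q=ray(s,M["m10"]/M["m00"],M["m01"]/M["m00"],33)
        print(round(d["conf"],2),int(M["m00"]),np.round(tob(q),1),"shift tool",np.round(r.inv().apply([q[0]-p[0],q[1]-p[1],5-p[2]]),1) if np.hypot(*(q-p)[:2])<30 else "")
    return s
E
python3 - <<'E'
from h import *
over()
E
```

```text
tcp [  1.8 116. ] 66.5 82.8
0.97 6507 [91.6  4.2] shift tool 
0.81 1531 [ 89.3 -70.5] shift tool 
0.76 2255 [-121.5   69.3] shift tool 
0.66 5143 [9.1 3.1] shift tool
```

Request:
drive_tool(
  plan=[
    [0.12,-0.002,0.001,0.028,0,0,0],
    [0.12,0,0,0.022,0,0,0],
    [0.12,0,0,0.012,0,0,0],
    [0.12,0,0,0,0,0,0],
    [0.6,0,0,0,0,0,0],
  ],
)

```text
t: 39.97
position: [536.6, -11.8, 7.8]
tcp_rot: [0.998, 0.062, -0.001, -0.006]
contact_force: [0.7, 0.5, 0.5]
width: 78.9
grasp_force: 0.0
```

Request:
drive_tool(
  plan=[
    [0.6,0,0,0,0,0,0],
    [0.6,0,0,0,0,0,0],
    [0.6,0,0,0,0,0,0],
    [0.6,0,0,0,0,0,0],
  ],
)

```text
t: 40.3
position: [538.1, -12.8, 9.3]
tcp_rot: [0.998, 0.061, 0.0, -0.006]
contact_force: [-0.1, 1.3, 4.8]
width: 62.7
grasp_force: 30.0
```

Request:
drive_tool(
  plan=[
    [0.6,0,0,-0.02,0,0,0],
    [0.6,0,0,-0.04,0,0,0],
    [0.6,0,0,-0.04,0,0,0],
    [0.6,0.0067,-0.0361,0,0,0,0],
    [0.6,0.0067,-0.0361,0,0,0,0],
  ],
)

```text
t: 40.72
position: [544.4, 58.6, 112.7]
tcp_rot: [0.998, 0.059, 0.003, -0.005]
contact_force: [0.2, 0.1, -1.0]
width: 62.7
grasp_force: 30.0
```

Request:
drive_tool(
  plan=[
    [0.6,0.0067,-0.0361,0,0,0,0],
    [0.6,0.0067,-0.0361,0,0,0,0],
    [0.6,0.0067,-0.0361,0,0,0,0],
    [0.6,0.0067,-0.0361,0,0,0,0],
    [0.6,0.0067,-0.0361,0,0,0,0],
  ],
)

```text
t: 41.13
position: [552.7, 244.3, 111.0]
tcp_rot: [0.998, 0.061, -0.001, -0.006]
contact_force: [0.4, -0.5, -0.7]
width: 62.9
grasp_force: 30.0
```

Request:
drive_tool(
  plan=[
    [0.6,0.0067,-0.0361,0,0,0,0],
    [0.6,0.0067,-0.0361,0,0,0,0],
    [0.6,0,0,0.02,0,0,0],
    [0.6,0,0,0,0,0,0],
    [0.6,0,0,0,0,0,0],
  ],
)

```text
t: 41.55
position: [556.0, 315.6, 90.2]
tcp_rot: [0.998, 0.061, -0.003, -0.005]
contact_force: [-0.2, 0.5, -0.4]
width: 62.4
grasp_force: 30.0
```

Run:
```python
from h import *
held()
```

```text
tcp [ 57.9 439.5] 91.3 w 62.8 30
tin [ -8.  439.5] 4.2
held 0.86 7403 [ 54.7 440.3] 0.7
```

Request:
drive_tool(
  plan=[
    [0.6,0.007,0.0005,0.03,0,0,0],
    [0.6,0,0,0.035,0,0,0],
    [0.6,0,0,0.02,0,0,0],
    [0.6,0,0,0.01,0,0,0],
    [0.6,0,0,0,0,0,0],
  ],
)

```text
t: 42.12
position: [563.8, 316.4, -4.5]
tcp_rot: [0.998, 0.06, -0.002, -0.005]
contact_force: [0.7, 0.3, -0.8]
width: 63.1
grasp_force: 30.0
```

Request:
drive_tool(
  plan=[
    [0.2,0,0,0,0,0,0],
    [0.15,0,0,0,0,0,0],
    [0.15,0,0,0,0,0,0],
    [0.15,0,0,0,0,0,0],
  ],
)

```text
t: 42.45
position: [565.0, 317.9, -1.9]
tcp_rot: [0.998, 0.061, 0.0, -0.006]
contact_force: [0.3, -0.7, 0.0]
width: 79.6
grasp_force: 0.0
```

Request:
drive_tool(
  plan=[
    [0.15,0,0,-0.02,0,0,0],
    [0.15,0,0,-0.04,0,0,0],
    [0.12,0,0,-0.04,0,0,0],
    [0.12,0,0,0,0,0,0],
    [0.12,0,0,0,0,0,0],
  ],
)

```text
t: 42.87
position: [566.9, 317.4, 100.9]
tcp_rot: [0.998, 0.061, 0.003, -0.007]
contact_force: [-0.8, -0.7, -0.3]
width: 82.7
grasp_force: 0.0
```

Run:
```python
from h import *
intin();go([-122,68],90)
```

```text
tcp [ 66. 440.] 98.0 82.9
tin [-23.8 439.4] 20.0
0.92 3050 [ 61.3 440.9]
0.8 2575 [ -3.4 441. ]
shift(tool,mm) [-191.5  368.9    1.6] rows 11.0 at [ 64.2 439.6] 95.0
```

Request:
drive_tool(
  plan=[
    [0.12,-0.017,0.0338,0,0,0,0],
    [0.12,-0.017,0.0338,0,0,0,0],
    [0.12,-0.017,0.0338,0,0,0,0],
    [0.12,-0.017,0.0338,0,0,0,0],
    [0.12,-0.017,0.0338,0,0,0,0],
  ],
)

```text
t: 43.43
position: [498.1, 137.0, 92.5]
tcp_rot: [0.998, 0.061, -0.003, -0.006]
contact_force: [1.1, -0.9, 0.8]
width: 82.6
grasp_force: 0.0
```

Request:
drive_tool(
  plan=[
    [0.12,-0.017,0.0338,0,0,0,0],
    [0.12,-0.017,0.0338,0,0,0,0],
    [0.12,-0.017,0.0338,0,0,0,0],
    [0.12,-0.017,0.0338,0,0,0,0],
    [0.12,-0.017,0.0338,0,0,0,0],
  ],
)

```text
t: 43.85
position: [434.5, -40.6, 91.1]
tcp_rot: [0.998, 0.061, -0.002, -0.006]
contact_force: [1.0, -0.6, -0.6]
width: 82.9
grasp_force: 0.0
```

Request:
drive_tool(
  plan=[
    [0.12,-0.017,0.0338,0,0,0,0],
    [0.12,0,0,0.02,0,0,0],
    [0.12,0,0,0,0,0,0],
    [0.12,0,0,0,0,0,0],
  ],
)

```text
t: 44.18
position: [421.9, -74.3, 70.4]
tcp_rot: [0.998, 0.06, -0.003, -0.007]
contact_force: [-0.4, -0.4, -0.3]
width: 82.5
grasp_force: 0.0
```

Run:
```python
from h import *
over()
s=snapshot("side")
for d in discs(s): print(*d,np.round(tob(d[3]),1))
```

```text
tcp [-117.1   66.6] 71.4 82.8
0.92 4242 [-125.    68.7] shift tool [-7.6 -1.3 66.4]
0.88 4950 [-95.6 -51.4] shift tool 
0.77 6352 [7.1 2.3] shift tool 
0.59 1065 [-246.3  -25. ] shift tool 
0.93 341 [191. 232.] [ 275.9 -233.7] [187.  99. 112.] 52.0 [-280.4  -76.3]
0.78 236 [332. 175.] [789.6 -92.8] [37. 33. 28.] 18.0 [245.5   8.8]
0.7 306 [310. 204.] [ 647.8 -220.5] [168. 124.  65.] 50.0 [  90.8 -103. ]
0.66 240 [293. 187.] [ 633.1 -120.4] [167. 122.  64.] 50.0 [86.9 -1.9]
0.58 240 [271. 194.] [ 552.4 -129.6] [171. 126.  66.] 50.0 [ 5.7 -2.4]
0.58 253 [350. 197.] [ 781.2 -229.5] [150.  34.  28.] 60.0 [ 222.5 -126.3]
0.56 249 [224. 194.] [412.2 -80.8] [165. 122.  66.] 50.0 [-128.5   61.1]
0.52 302 [247. 212.] [ 452.7 -197.1] [159. 118.  62.] 51.0 [-100.7  -58.9]
```

Request:
drive_tool(
  plan=[
    [0.12,-0.0065,-0.001,0.028,0,0,0],
    [0.12,0,0,0.027,0,0,0],
    [0.12,0,0,0.014,0,0,0],
    [0.12,0,0,0,0,0,0],
    [0.6,0,0,0,0,0,0],
  ],
)

```text
t: 44.8
position: [417.2, -73.4, 3.5]
tcp_rot: [0.998, 0.062, -0.001, -0.006]
contact_force: [0.8, -0.4, -0.2]
width: 78.9
grasp_force: 0.0
```

Request:
drive_tool(
  plan=[
    [0.6,0,0,0,0,0,0],
    [0.6,0,0,0,0,0,0],
    [0.6,0,0,0,0,0,0],
    [0.6,0,0,0,0,0,0],
  ],
)

```text
t: 45.13
position: [418.6, -74.5, 4.9]
tcp_rot: [0.998, 0.061, 0.0, -0.005]
contact_force: [-0.1, 1.6, 6.2]
width: 62.8
grasp_force: 30.0
```

Request:
drive_tool(
  plan=[
    [0.6,0,0,-0.02,0,0,0],
    [0.6,0,0,-0.04,0,0,0],
    [0.6,0,0,-0.04,0,0,0],
    [0.6,0.0048,-0.0372,0,0,0,0],
    [0.6,0.0048,-0.0372,0,0,0,0],
  ],
)

```text
t: 45.55
position: [420.6, -1.3, 108.0]
tcp_rot: [0.998, 0.058, 0.003, -0.004]
contact_force: [0.3, 0.5, -0.5]
width: 63.2
grasp_force: 30.0
```

Request:
drive_tool(
  plan=[
    [0.6,0.0048,-0.0372,0,0,0,0],
    [0.6,0.0048,-0.0372,0,0,0,0],
    [0.6,0.0048,-0.0372,0,0,0,0],
    [0.6,0.0048,-0.0372,0,0,0,0],
    [0.6,0.0048,-0.0372,0,0,0,0],
  ],
)

```text
t: 45.97
position: [418.8, 189.1, 106.9]
tcp_rot: [0.998, 0.061, -0.0, -0.006]
contact_force: [0.7, -0.0, -0.2]
width: 63.0
grasp_force: 30.0
```

Request:
drive_tool(
  plan=[
    [0.6,0.0048,-0.0372,0,0,0,0],
    [0.6,0.0048,-0.0372,0,0,0,0],
    [0.6,0.0048,-0.0372,0,0,0,0],
    [0.6,0,0,0.02,0,0,0],
    [0.6,0,0,0,0,0,0],
  ],
)

```text
t: 46.38
position: [417.5, 300.7, 85.2]
tcp_rot: [0.998, 0.063, -0.003, -0.005]
contact_force: [-0.7, -0.3, -1.3]
width: 63.1
grasp_force: 30.0
```

Request:
drive_tool(
  plan=[
    [0.6,0,0,0,0,0,0],
  ],
)

```text
t: 46.47
position: [418.5, 299.6, 86.7]
tcp_rot: [0.998, 0.061, -0.002, -0.005]
contact_force: [0.7, 0.2, -0.5]
width: 63.5
grasp_force: 30.0
```

Run:
```python
from h import *
held()
```

```text
tcp [-80.6 438.3] 87.6 w 63.7 30
tin [ -8.2 439.4] 0.9
held 0.96 7675 [-84.4 438.9] 0.8
```

Request:
drive_tool(
  plan=[
    [0.6,0.008,-0.0005,0.03,0,0,0],
    [0.6,0,0,0.035,0,0,0],
    [0.6,0,0,0.02,0,0,0],
    [0.6,0,0,0.011,0,0,0],
    [0.6,0,0,0,0,0,0],
  ],
)

```text
t: 47.03
position: [426.7, 301.4, -9.6]
tcp_rot: [0.998, 0.06, -0.002, -0.005]
contact_force: [-0.0, 0.2, -0.7]
width: 63.3
grasp_force: 30.0
```

Request:
drive_tool(
  plan=[
    [0.2,0,0,0,0,0,0],
    [0.15,0,0,0,0,0,0],
    [0.15,0,0,0,0,0,0],
    [0.15,0,0,0,0,0,0],
  ],
)

```text
t: 47.37
position: [428.5, 303.0, -6.9]
tcp_rot: [0.998, 0.061, 0.0, -0.006]
contact_force: [0.2, -0.2, 0.4]
width: 79.9
grasp_force: 0.0
```

Request:
drive_tool(
  plan=[
    [0.15,0,0,-0.02,0,0,0],
    [0.15,0,0,-0.04,0,0,0],
    [0.12,0,0,-0.04,0,0,0],
    [0.12,0,0,-0.02,0,0,0],
    [0.12,0,0,0,0,0,0],
  ],
)

```text
t: 47.78
position: [431.8, 303.1, 118.5]
tcp_rot: [0.998, 0.061, 0.005, -0.008]
contact_force: [0.8, -0.1, 0.8]
width: 82.9
grasp_force: 0.0
```

Run:
```python
from h import *
intin()
s=snapshot("top")
for d in discs(s,z=18): print(d[0],d[1],np.round(tob(d[3]),1))
```

```text
tcp [-69.8 440. ] 115.2 82.7
0.86 3138 [ -7.9 441.4]
0.7 3784 [ 60.9 440.8]
0.58 2768 [-76.1 440.3]
0.92 394 [95.1  2.7]
0.89 305 [ -0.9 437.6]
0.82 355 [-93.3 -54.1]
0.8 347 [-269.8  -49.2]
0.74 359 [  99.4 -102.6]
0.73 360 [10.8  1.3]
0.6 371 [266.7  36.3]
0.58 376 [ 63.6 438.4]
0.54 384 [242.8 -99.9]
0.42 125 [-75.5 417.4]
```

Request:
drive_tool(
  plan=[
    [0.12,0.0139,0.0368,0,0,0,0],
    [0.12,0.0139,0.0368,0,0,0,0],
    [0.12,0.0139,0.0368,0,0,0,0],
    [0.12,0.0139,0.0368,0,0,0,0],
    [0.12,0.0139,0.0368,0,0,0,0],
  ],
)

```text
t: 48.45
position: [518.3, 125.4, 107.5]
tcp_rot: [0.998, 0.061, -0.003, -0.006]
contact_force: [0.3, -0.1, -0.7]
width: 82.5
grasp_force: 0.0
```

Request:
drive_tool(
  plan=[
    [0.12,0.0139,0.0368,0,0,0,0],
    [0.12,0.0139,0.0368,0,0,0,0],
    [0.12,0.0139,0.0368,0,0,0,0],
    [0.12,0.0139,0.0368,0,0,0,0],
    [0.12,0.0139,0.0368,0,0,0,0],
  ],
)

```text
t: 48.87
position: [609.7, -48.7, 104.9]
tcp_rot: [0.998, 0.061, -0.003, -0.006]
contact_force: [0.5, 1.0, 0.1]
width: 82.6
grasp_force: 0.0
```

Request:
drive_tool(
  plan=[
    [0.12,0.0139,0.0368,0,0,0,0],
    [0.12,0.0139,0.0368,0,0,0,0],
    [0.12,0,0,0.035,0,0,0],
    [0.12,0,0,0,0,0,0],
    [0.12,0,0,0,0,0,0],
  ],
)

```text
t: 49.28
position: [643.8, -115.5, 67.0]
tcp_rot: [0.998, 0.061, -0.005, -0.008]
contact_force: [-0.3, 0.2, 1.6]
width: 82.7
grasp_force: 0.0
```

Run:
```python
from h import *
over()
```

```text
tcp [99.5  1.7] 69.3 82.6
0.94 1735 [12.3  2.1] shift tool 
0.9 4496 [91.7  3.6] shift tool [-7.4 -1.1 64.4]
0.85 4895 [230.5 -91.5] shift tool 
0.78 4560 [ 96.1 -99.7] shift tool 
0.75 1806 [239.8  32.9] shift tool
```

Request:
drive_tool(
  plan=[
    [0.12,-0.006,-0.001,0.028,0,0,0],
    [0.12,0,0,0.025,0,0,0],
    [0.12,0,0,0.014,0,0,0],
    [0.12,0,0,0,0,0,0],
    [0.6,0,0,0,0,0,0],
  ],
)

```text
t: 49.8
position: [640.8, -114.8, 4.9]
tcp_rot: [0.998, 0.061, -0.001, -0.006]
contact_force: [0.7, -0.4, 1.2]
width: 78.9
grasp_force: 0.0
```

Request:
drive_tool(
  plan=[
    [0.6,0,0,0,0,0,0],
    [0.6,0,0,0,0,0,0],
    [0.6,0,0,0,0,0,0],
    [0.6,0,0,0,0,0,0],
  ],
)

```text
t: 50.13
position: [642.2, -115.7, 6.5]
tcp_rot: [0.998, 0.061, 0.001, -0.005]
contact_force: [0.6, 1.4, 5.4]
width: 63.5
grasp_force: 30.0
```

Request:
drive_tool(
  plan=[
    [0.6,0,0,-0.02,0,0,0],
    [0.6,0,0,-0.04,0,0,0],
    [0.6,0,0,-0.04,0,0,0],
    [0.6,-0.0053,-0.0383,0,0,0,0],
    [0.6,-0.0053,-0.0383,0,0,0,0],
  ],
)

```text
t: 50.55
position: [623.7, -43.2, 109.6]
tcp_rot: [0.998, 0.059, 0.003, -0.005]
contact_force: [-0.3, 1.1, -0.1]
width: 63.1
grasp_force: 30.0
```

Request:
drive_tool(
  plan=[
    [0.6,-0.0053,-0.0383,0,0,0,0],
    [0.6,-0.0053,-0.0383,0,0,0,0],
    [0.6,-0.0053,-0.0383,0,0,0,0],
    [0.6,-0.0053,-0.0383,0,0,0,0],
    [0.6,-0.0053,-0.0383,0,0,0,0],
  ],
)

```text
t: 50.97
position: [570.7, 146.7, 107.8]
tcp_rot: [0.998, 0.061, -0.001, -0.006]
contact_force: [0.1, 0.3, -0.8]
width: 63.4
grasp_force: 30.0
```

Request:
drive_tool(
  plan=[
    [0.6,-0.0053,-0.0383,0,0,0,0],
    [0.6,-0.0053,-0.0383,0,0,0,0],
    [0.6,-0.0053,-0.0383,0,0,0,0],
    [0.6,-0.0053,-0.0383,0,0,0,0],
    [0.6,-0.0053,-0.0383,0,0,0,0],
  ],
)

```text
t: 51.38
position: [521.1, 333.6, 110.1]
tcp_rot: [0.998, 0.061, -0.001, -0.006]
contact_force: [0.4, -0.2, -0.9]
width: 63.3
grasp_force: 30.0
```

Request:
drive_tool(
  plan=[
    [0.6,-0.0053,-0.0383,0,0,0,0],
    [0.6,0,0,0,0,0,-6.67],
    [0.6,0,0,0,0,0,-6.67],
    [0.6,0,0,0,0,0,-6.67],
    [0.6,0,0,0,0,0,-6.67],
  ],
)

```text
t: 51.8
position: [511.7, 369.6, 110.2]
tcp_rot: [0.956, 0.293, 0.0, -0.006]
contact_force: [-0.0, -0.4, -1.9]
width: 63.2
grasp_force: 30.0
```

Request:
drive_tool(
  plan=[
    [0.6,0,0,0,0,0,-6.67],
    [0.6,0,0,0,0,0,-6.67],
    [0.6,0,0,0,0,0,-6.67],
    [0.6,0,0,0,0,0,-6.67],
    [0.6,0,0,0,0,0,-6.67],
  ],
)

```text
t: 52.22
position: [512.0, 369.2, 110.3]
tcp_rot: [0.832, 0.554, 0.002, -0.005]
contact_force: [0.4, 1.2, -0.9]
width: 63.2
grasp_force: 30.0
```

Request:
drive_tool(
  plan=[
    [0.6,0,0,0,0,0,0],
    [0.6,0,0,0,0,0,0],
  ],
)

```text
t: 52.38
position: [512.0, 369.2, 110.3]
tcp_rot: [0.835, 0.551, 0.002, -0.005]
contact_force: [0.3, -0.3, -0.2]
width: 63.4
grasp_force: 30.0
```

```bash
cat >> h.py <<'E'
def fit(site,zoff=20):
    s=snapshot("wrist");p,r,o=pose();z=p[2]+zoff+9
    print("tcp",np.round(tob(p),1),round(p[2],1),"w",round(o["width"],1),round(o["grasp_force"]))
    for d in silhouettes("tin",s)[:1]:
        c,e=circ(s,d["region"],45,107.5,[493,308]);print("tin",np.round(tob(c),1),round(e,1))
    for d in silhouettes("biscuit1",s):
        M=cv2.moments(d["region"].astype(np.uint8),True)
        if M["m00"]<400: continue
        uv=M["m10"]/M["m00"],M["m01"]/M["m00"];q=ray(s,*uv,z)
        if np.hypot(*(q-p)[:2])<20 and M["m00"]>5000:
            c,e=circ(s,d["region"],z,32,p[:2]);print("held",round(d["conf"],2),int(M["m00"]),np.round(tob(c),1),round(e,1),"shift tool",np.round(r.inv().apply(np.r_[tow(site)-c,0]),1))
        else:
            c,e=circ(s,d["region"],21,32,ray(s,*uv,21)[:2])
            if np.hypot(*(c-[493,308]))<90: print("in tin",round(d["conf"],2),int(M["m00"]),np.round(tob(c),1),round(e,1))
    return s
E
python3 - <<'E'
from h import *
rot_needed(tgt(60,0,True));fit([26.8,500.3])
E
```

```text
rotvec(tool,deg) [-0.4 -0.5  0.7] rows 1.0
tcp [ 18.9 497.9] 110.3 w 62.8 30
tin [ -9.7 438.4] 4.8
in tin 0.73 1748 [ 61.3 444.1] 1.9
held 0.67 7518 [ 16.6 495.9] 0.7 shift tool [8.9 6.8 0. ]
```

Request:
drive_tool(
  plan=[
    [0.6,0.008,0.0078,0.02,0,0,0],
    [0.6,0,0,0.035,0,0,0],
    [0.6,0,0,0.03,0,0,0],
    [0.6,0,0,0.012,0,0,0],
    [0.6,0,0,0,0,0,0],
  ],
)

```text
t: 52.95
position: [519.2, 373.3, 9.4]
tcp_rot: [0.834, 0.552, -0.002, -0.006]
contact_force: [-0.1, -0.2, -1.0]
width: 63.3
grasp_force: 30.0
```

Request:
drive_tool(
  plan=[
    [0.6,0,0,0.004,0,0,0],
    [0.6,0,0,0.004,0,0,0],
    [0.6,0,0,0,0,0,0],
  ],
)

```text
t: 53.2
position: [523.0, 375.3, 6.6]
tcp_rot: [0.834, 0.552, 0.003, -0.005]
contact_force: [-0.9, -0.1, -0.7]
width: 63.3
grasp_force: 30.0
```

Request:
drive_tool(
  plan=[
    [0.6,0,0,0.003,0,0,0],
    [0.6,0,0,0,0,0,0],
    [0.6,0,0,0,0,0,0],
  ],
)

```text
t: 53.45
position: [522.3, 375.0, 2.9]
tcp_rot: [0.834, 0.552, 0.003, -0.005]
contact_force: [0.2, 0.3, -0.6]
width: 62.9
grasp_force: 30.0
```

Request:
drive_tool(
  plan=[
    [0.6,0,0,0.002,0,0,0],
    [0.6,0,0,0,0,0,0],
    [0.6,0,0,0,0,0,0],
  ],
)

```text
t: 53.7
position: [522.0, 374.8, 0.2]
tcp_rot: [0.834, 0.552, 0.002, -0.005]
contact_force: [0.0, 0.2, -0.4]
width: 63.2
grasp_force: 30.0
```

Run:
```python
from h import *
p,r,o=pose();print(tob(p),p[2],o["contact_force"],o["moment"])
```

```text
[ 29.43734835 502.3440802 ] 0.21457660722634664 [ 0.00120434  0.18676038 -0.41434865] [-0.1357681   0.08936824 -0.03180432]
```

Request:
drive_tool(
  plan=[
    [0.25,0,0,0,0,0,0],
    [0.2,0,0,0,0,0,0],
    [0.2,0,0,0,0,0,0],
    [0.2,0,0,0,0,0,0],
  ],
)

```text
t: 54.03
position: [522.1, 374.9, 0.4]
tcp_rot: [0.834, 0.552, 0.002, -0.005]
contact_force: [0.4, 0.3, -0.4]
width: 75.0
grasp_force: 0.0
```

Request:
drive_tool(
  plan=[
    [0.2,0,0,-0.02,0,0,0],
    [0.15,0,0,-0.04,0,0,0],
    [0.12,0,0,-0.04,0,0,0],
    [0.12,0,0,-0.02,0,0,0],
    [0.12,0,0,0,0,0,0],
  ],
)

```text
t: 54.45
position: [526.1, 375.4, 127.5]
tcp_rot: [0.834, 0.552, 0.008, -0.005]
contact_force: [0.5, -0.2, 0.5]
width: 82.6
grasp_force: 0.0
```

Run:
```python
from h import *
fit([0,0])
s=snapshot("top")
for d in discs(s,z=18): print(d[0],d[1],np.round(tob(d[3]),1))
go([9,2],110)
```

```text
tcp [ 31.8 501.8] 123.9 w 82.5 0
tin [ -6.4 429.1] 11.3
in tin 0.82 2372 [ -7.4 442.9] 1.0
in tin 0.77 2212 [ 58.8 443.9] 0.9
in tin 0.63 1339 [-71.  444.6] 2.8
in tin 0.61 2602 [ 26.1 499.3] 0.5
0.96 367 [ 28.1 497.1]
0.93 421 [ -7.1 438.3]
0.73 350 [243.1 -99.6]
0.71 357 [12.8  0.9]
0.63 420 [-269.5  -48.5]
0.62 363 [-95.  -54.1]
0.61 389 [266.1  36.7]
0.59 385 [  98.6 -101.5]
0.58 400 [ 61.4 438.3]
0.55 398 [-74.6 438. ]
shift(tool,mm) [-444.8  226.1    2.8] rows 13.0 at [ 28.2 500.5] 117.8
```

Request:
drive_tool(
  plan=[
    [0.12,-0.0341,0.0174,0,0,0,0],
    [0.12,-0.0341,0.0174,0,0,0,0],
    [0.12,-0.0341,0.0174,0,0,0,0],
    [0.12,-0.0341,0.0174,0,0,0,0],
    [0.12,-0.0341,0.0174,0,0,0,0],
  ],
)

```text
t: 55.12
position: [534.3, 180.9, 116.0]
tcp_rot: [0.834, 0.552, 0.001, -0.006]
contact_force: [0.9, 0.6, 0.3]
width: 82.6
grasp_force: 0.0
```

Request:
drive_tool(
  plan=[
    [0.12,-0.0341,0.0174,0,0,0,0],
    [0.12,-0.0341,0.0174,0,0,0,0],
    [0.12,-0.0341,0.0174,0,0,0,0],
    [0.12,-0.0341,0.0174,0,0,0,0],
    [0.12,-0.0341,0.0174,0,0,0,0],
  ],
)

```text
t: 55.53
position: [547.9, -9.9, 114.0]
tcp_rot: [0.834, 0.552, 0.001, -0.007]
contact_force: [0.7, 0.4, -0.3]
width: 82.2
grasp_force: 0.0
```

Request:
drive_tool(
  plan=[
    [0.12,-0.0341,0.0174,0,0,0,0],
    [0.12,-0.0341,0.0174,0,0,0,0],
    [0.12,-0.0341,0.0174,0,0,0,0],
    [0.12,0,0,0.04,0,0,0],
    [0.12,0,0,0,0,0,0],
  ],
)

```text
t: 55.95
position: [552.2, -122.5, 67.1]
tcp_rot: [0.835, 0.55, -0.001, -0.011]
contact_force: [-1.0, -0.6, -0.9]
width: 82.6
grasp_force: 0.0
```

Request:
drive_tool(
  plan=[
    [0.12,0,0,0,0,0,0],
  ],
)

```text
t: 56.03
position: [554.3, -121.4, 70.9]
tcp_rot: [0.834, 0.552, -0.0, -0.009]
contact_force: [-0.3, 0.1, 0.5]
width: 82.9
grasp_force: 0.0
```

Run:
```python
from h import *
over()
```

```text
tcp [10.1  5.2] 73.0 82.7
0.79 4314 [8.1 2.9] shift tool [-3.7  0.1 68. ]
0.76 2086 [228.3  38.7] shift tool 
0.62 1702 [-101.3  -60.7] shift tool 
0.61 722 [200.3 -74.6] shift tool 
0.6 2236 [ 96.8 -84.9] shift tool
```

Request:
drive_tool(
  plan=[
    [0.12,-0.003,0,0.028,0,0,0],
    [0.12,0,0,0.025,0,0,0],
    [0.12,0,0,0.014,0,0,0],
    [0.12,0,0,0,0,0,0],
    [0.6,0,0,0,0,0,0],
  ],
)

```text
t: 56.55
position: [556.5, -123.7, 8.3]
tcp_rot: [0.833, 0.553, 0.002, -0.005]
contact_force: [-0.4, -0.1, -0.2]
width: 78.9
grasp_force: 0.0
```

Request:
drive_tool(
  plan=[
    [0.6,0,0,0,0,0,0],
    [0.6,0,0,0,0,0,0],
    [0.6,0,0,0,0,0,0],
    [0.6,0,0,0,0,0,0],
  ],
)

```text
t: 56.88
position: [557.4, -124.7, 9.5]
tcp_rot: [0.834, 0.552, 0.003, -0.004]
contact_force: [-0.5, 1.6, 6.8]
width: 62.9
grasp_force: 30.0
```

Run:
```python
from h import *
o=observe();print(o["width"],o["grasp_force"]);go([-41,380.5],107)
```

```text
62.89891366563695 30.00679224729538
shift(tool,mm) [ 306.3 -230.2  -93.6] rows 10.0 at [11.2  1.9] 9.5
```

Request:
drive_tool(
  plan=[
    [0.6,0,0,-0.02,0,0,0],
    [0.6,0,0,-0.04,0,0,0],
    [0.6,0,0,-0.04,0,0,0],
    [0.6,0.0306,-0.023,0,0,0,0],
    [0.6,0.0306,-0.023,0,0,0,0],
  ],
)

```text
t: 57.3
position: [540.4, -52.6, 112.5]
tcp_rot: [0.835, 0.551, 0.005, -0.002]
contact_force: [0.9, 1.3, -0.5]
width: 62.9
grasp_force: 30.0
```

Request:
drive_tool(
  plan=[
    [0.6,0.0306,-0.023,0,0,0,0],
    [0.6,0.0306,-0.023,0,0,0,0],
    [0.6,0.0306,-0.023,0,0,0,0],
    [0.6,0.0306,-0.023,0,0,0,0],
    [0.6,0.0306,-0.023,0,0,0,0],
  ],
)

```text
t: 57.72
position: [491.0, 136.0, 111.1]
tcp_rot: [0.834, 0.552, 0.003, -0.005]
contact_force: [1.2, 0.8, -0.4]
width: 63.3
grasp_force: 30.0
```

Request:
drive_tool(
  plan=[
    [0.6,0.0306,-0.023,0,0,0,0],
    [0.6,0.0306,-0.023,0,0,0,0],
    [0.6,0.0306,-0.023,0,0,0,0],
    [0.6,0,0,0,0,0,0],
    [0.6,0,0,0,0,0,0],
  ],
)

```text
t: 58.13
position: [463.4, 247.4, 112.2]
tcp_rot: [0.833, 0.554, 0.002, -0.005]
contact_force: [-0.9, -0.2, -0.1]
width: 62.9
grasp_force: 30.0
```

Run:
```python
from h import *
fit([-41,381])
```

```text
tcp [-42.1 380.7] 112.1 w 63.0 30
tin [ -7.2 441. ] 1.1
in tin 0.97 4056 [ 25.3 497.8] 0.4
in tin 0.84 3680 [ 59.1 440.6] 0.6
held 0.67 7572 [-43.4 383. ] 0.7 shift tool [-0.6  3.1 -0. ]
in tin 0.62 3310 [ -8.5 441. ] 0.8
in tin 0.56 3087 [-76.1 440.4] 0.6
```

Request:
drive_tool(
  plan=[
    [0.6,0,0.0025,0.02,0,0,0],
    [0.6,0,0,0.035,0,0,0],
    [0.6,0,0,0.03,0,0,0],
    [0.6,0,0,0.012,0,0,0],
    [0.6,0,0,0,0,0,0],
  ],
)

```text
t: 58.7
position: [463.7, 244.1, 11.8]
tcp_rot: [0.834, 0.551, -0.001, -0.007]
contact_force: [-0.3, 0.1, -1.0]
width: 63.0
grasp_force: 30.0
```

Request:
drive_tool(
  plan=[
    [0.6,0,0,0.004,0,0,0],
    [0.6,0,0,0.004,0,0,0],
    [0.6,0,0,0,0,0,0],
    [0.6,0,0,0,0,0,0],
  ],
)

```text
t: 59.03
position: [467.1, 246.4, 8.2]
tcp_rot: [0.834, 0.552, 0.003, -0.005]
contact_force: [-0.1, -0.1, -0.2]
width: 62.7
grasp_force: 30.0
```

Request:
drive_tool(
  plan=[
    [0.6,0,0,0.003,0,0,0],
    [0.6,0,0,0,0,0,0],
    [0.6,0,0,0,0,0,0],
  ],
)

```text
t: 59.28
position: [466.1, 246.3, 4.1]
tcp_rot: [0.834, 0.552, 0.002, -0.005]
contact_force: [0.4, 0.0, 0.2]
width: 62.7
grasp_force: 30.0
```

Release and lift, then check.

Request:
drive_tool(
  plan=[
    [0.6,0,0,0.002,0,0,0],
    [0.25,0,0,0,0,0,0],
    [0.2,0,0,0,0,0,0],
    [0.2,0,0,0,0,0,0],
    [0.2,0,0,0,0,0,0],
  ],
)

```text
t: 59.7
position: [466.1, 246.2, 2.0]
tcp_rot: [0.834, 0.552, 0.002, -0.005]
contact_force: [-0.1, -0.6, 0.4]
width: 75.1
grasp_force: 0.0
```

Request:
drive_tool(
  plan=[
    [0.2,0,0,-0.02,0,0,0],
    [0.15,0,0,-0.04,0,0,0],
    [0.12,0,0,-0.04,0,0,0],
    [0.12,0,0,-0.01,0,0,0],
    [0.12,0,0,0,0,0,0],
  ],
)

```text
t: 60.12
position: [469.3, 245.8, 116.2]
tcp_rot: [0.834, 0.552, 0.006, -0.004]
contact_force: [-0.9, 0.4, -0.9]
width: 82.8
grasp_force: 0.0
```

Run:
```python
from h import *
fit([0,0])
s=snapshot("top")
for d in discs(s,z=18): print(d[0],d[1],np.round(tob(d[3]),1))
go([-95,-54],110)
```

```text
tcp [-38.7 379.4] 113.3 w 82.8 0
tin [ -8.1 439.4] 0.3
in tin 0.91 3536 [ 59.2 440.3] 0.5
in tin 0.87 3044 [-76.  440.2] 0.5
in tin 0.76 3924 [ 25.1 497.8] 0.3
in tin 0.73 2780 [-41.7 380.4] 0.6
in tin 0.71 3278 [ -8.7 441.2] 0.5
0.81 375 [-270.7  -47.7]
0.77 150 [-75.3 423.5]
0.7 387 [  99.1 -101.9]
0.7 379 [267.6  36. ]
0.66 359 [ 243.1 -100. ]
0.61 355 [-94.4 -54. ]
0.57 346 [-37.5 379. ]
shift(tool,mm) [-404.1  164.1   -5. ] rows 11.0 at [-41.5 378.9] 109.5
```

Request:
drive_tool(
  plan=[
    [0.12,-0.0367,0.015,0,0,0,0],
    [0.12,-0.0367,0.015,0,0,0,0],
    [0.12,-0.0367,0.015,0,0,0,0],
    [0.12,-0.0367,0.015,0,0,0,0],
    [0.12,-0.0367,0.015,0,0,0,0],
  ],
)

```text
t: 60.78
position: [462.1, 45.3, 107.9]
tcp_rot: [0.834, 0.552, 0.001, -0.007]
contact_force: [0.6, 0.8, -0.3]
width: 82.8
grasp_force: 0.0
```

Request:
drive_tool(
  plan=[
    [0.12,-0.0367,0.015,0,0,0,0],
    [0.12,-0.0367,0.015,0,0,0,0],
    [0.12,-0.0367,0.015,0,0,0,0],
    [0.12,-0.0367,0.015,0,0,0,0],
    [0.12,-0.0367,0.015,0,0,0,0],
  ],
)

```text
t: 61.2
position: [459.6, -152.8, 105.7]
tcp_rot: [0.834, 0.552, 0.002, -0.007]
contact_force: [0.0, 0.5, 0.1]
width: 83.0
grasp_force: 0.0
```

Request:
drive_tool(
  plan=[
    [0.12,-0.0367,0.015,0,0,0,0],
    [0.12,0,0,0.035,0,0,0],
    [0.12,0,0,0,0,0,0],
    [0.12,0,0,0,0,0,0],
  ],
)

```text
t: 61.53
position: [457.9, -189.3, 68.9]
tcp_rot: [0.834, 0.552, 0.001, -0.009]
contact_force: [-0.1, 0.1, 0.0]
width: 82.4
grasp_force: 0.0
```

Run:
```python
from h import *
over()
```

```text
tcp [-93.3 -52.1] 70.6 82.7
0.96 4963 [ 86.6 -95.8] shift tool 
0.75 4417 [-96.7 -51.8] shift tool [-2.1 -2.4 65.6]
```

Request:
drive_tool(
  plan=[
    [0.12,-0.0015,-0.001,0.028,0,0,0],
    [0.12,0,0,0.025,0,0,0],
    [0.12,0,0,0.014,0,0,0],
    [0.12,0,0,0,0,0,0],
    [0.6,0,0,0,0,0,0],
  ],
)

```text
t: 62.05
position: [459.2, -190.3, 5.6]
tcp_rot: [0.833, 0.553, 0.002, -0.005]
contact_force: [1.0, 0.3, 0.6]
width: 78.6
grasp_force: 0.0
```

Request:
drive_tool(
  plan=[
    [0.6,0,0,0,0,0,0],
    [0.6,0,0,0,0,0,0],
    [0.6,0,0,0,0,0,0],
    [0.6,0,0,0,0,0,0],
  ],
)

```text
t: 62.38
position: [460.0, -191.5, 6.6]
tcp_rot: [0.834, 0.552, 0.003, -0.004]
contact_force: [-1.1, 1.3, 7.1]
width: 63.5
grasp_force: 30.0
```

Run:
```python
from h import *
o=observe();print(o["width"],o["grasp_force"]);go([-40,499],107)
```

```text
63.47977938278436 30.007174909114838
shift(tool,mm) [ 509.7 -223.5  -94.6] rows 14.0 at [-92.9 -54. ] 6.6
```

Request:
drive_tool(
  plan=[
    [0.6,0,0,-0.02,0,0,0],
    [0.6,0,0,-0.04,0,0,0],
    [0.6,0,0,-0.04,0,0,0],
    [0.6,0.0364,-0.016,0,0,0,0],
    [0.6,0.0364,-0.016,0,0,0,0],
  ],
)

```text
t: 62.8
position: [460.4, -114.2, 109.8]
tcp_rot: [0.835, 0.55, 0.004, -0.002]
contact_force: [0.8, -0.0, -1.2]
width: 63.1
grasp_force: 30.0
```

Request:
drive_tool(
  plan=[
    [0.6,0.0364,-0.016,0,0,0,0],
    [0.6,0.0364,-0.016,0,0,0,0],
    [0.6,0.0364,-0.016,0,0,0,0],
    [0.6,0.0364,-0.016,0,0,0,0],
    [0.6,0.0364,-0.016,0,0,0,0],
  ],
)

```text
t: 63.22
position: [455.2, 88.0, 108.8]
tcp_rot: [0.834, 0.552, 0.003, -0.005]
contact_force: [0.4, 0.1, -0.2]
width: 63.1
grasp_force: 30.0
```

Request:
drive_tool(
  plan=[
    [0.6,0.0364,-0.016,0,0,0,0],
    [0.6,0.0364,-0.016,0,0,0,0],
    [0.6,0.0364,-0.016,0,0,0,0],
    [0.6,0.0364,-0.016,0,0,0,0],
    [0.6,0.0364,-0.016,0,0,0,0],
  ],
)

```text
t: 63.63
position: [452.5, 287.1, 110.9]
tcp_rot: [0.834, 0.552, 0.003, -0.005]
contact_force: [1.0, 0.4, -0.1]
width: 62.8
grasp_force: 30.0
```

Request:
drive_tool(
  plan=[
    [0.6,0.0364,-0.016,0,0,0,0],
    [0.6,0.0364,-0.016,0,0,0,0],
    [0.6,0,0,0,0,0,-6.67],
    [0.6,0,0,0,0,0,-6.67],
    [0.6,0,0,0,0,0,-6.67],
  ],
)

```text
t: 64.05
position: [451.6, 365.4, 111.5]
tcp_rot: [0.723, 0.691, 0.003, -0.005]
contact_force: [-0.7, -0.7, -0.5]
width: 62.8
grasp_force: 30.0
```

Request:
drive_tool(
  plan=[
    [0.6,0,0,0,0,0,-6.67],
    [0.6,0,0,0,0,0,-6.67],
    [0.6,0,0,0,0,0,-6.67],
    [0.6,0,0,0,0,0,-6.67],
    [0.6,0,0,0,0,0,-6.67],
  ],
)

```text
t: 64.47
position: [451.9, 364.5, 111.6]
tcp_rot: [0.495, 0.869, 0.005, -0.004]
contact_force: [-0.5, 0.0, -0.7]
width: 62.8
grasp_force: 30.0
```

Request:
drive_tool(
  plan=[
    [0.6,0,0,0,0,0,-6.67],
    [0.6,0,0,0,0,0,0],
    [0.6,0,0,0,0,0,0],
  ],
)

```text
t: 64.72
position: [451.9, 364.5, 111.6]
tcp_rot: [0.447, 0.894, 0.005, -0.004]
contact_force: [0.4, 0.2, 0.1]
width: 63.3
grasp_force: 30.0
```

Run:
```python
from h import *
rot_needed(tgt(120,0,True));fit([-42.8,500.3])
```

```text
rotvec(tool,deg) [ 0.3 -0.6  0.7] rows 1.0
tcp [-41.3 499.6] 111.5 w 63.3 30
tin [ -7.8 438.6] 5.3
held 0.81 7803 [-42.9 500. ] 0.6 shift tool [0.2 0.2 0. ]
in tin 0.6 633 [ 21.3 456.4] 7.2
in tin 0.6 642 [-29.3 423.9] 7.8
```

Request:
drive_tool(
  plan=[
    [0.6,0.0015,0,0.02,0,0,0],
    [0.6,0,0,0.035,0,0,0],
    [0.6,0,0,0.03,0,0,0],
    [0.6,0,0,0.012,0,0,0],
    [0.6,0,0,0,0,0,0],
  ],
)

```text
t: 65.28
position: [448.0, 365.4, 10.9]
tcp_rot: [0.446, 0.895, 0.002, -0.006]
contact_force: [-0.3, -0.1, -0.8]
width: 63.2
grasp_force: 30.0
```

Request:
drive_tool(
  plan=[
    [0.6,0,0,0.004,0,0,0],
    [0.6,0,0,0.004,0,0,0],
    [0.6,0,0,0,0,0,0],
    [0.6,0,0,0,0,0,0],
  ],
)

```text
t: 65.62
position: [451.6, 367.4, 7.7]
tcp_rot: [0.446, 0.895, 0.005, -0.003]
contact_force: [-0.2, -0.1, 0.4]
width: 63.0
grasp_force: 30.0
```

Request:
drive_tool(
  plan=[
    [0.6,0,0,0.003,0,0,0],
    [0.6,0,0,0,0,0,0],
    [0.6,0,0,0,0,0,0],
  ],
)

```text
t: 65.87
position: [450.8, 367.0, 3.6]
tcp_rot: [0.446, 0.895, 0.005, -0.004]
contact_force: [-0.1, 0.0, -0.5]
width: 63.1
grasp_force: 30.0
```

Request:
drive_tool(
  plan=[
    [0.6,0,0,0.002,0,0,0],
    [0.6,0,0,0,0,0,0],
    [0.6,0,0,0,0,0,0],
  ],
)

```text
t: 66.12
position: [450.5, 366.9, 1.2]
tcp_rot: [0.446, 0.895, 0.004, -0.004]
contact_force: [0.1, 0.8, -0.0]
width: 63.1
grasp_force: 30.0
```

Request:
drive_tool(
  plan=[
    [0.25,0,0,0,0,0,0],
    [0.2,0,0,0,0,0,0],
    [0.2,0,0,0,0,0,0],
    [0.2,0,0,0,0,0,0],
    [0.2,0,0,-0.02,0,0,0],
  ],
)

```text
t: 66.53
position: [447.8, 365.1, 18.0]
tcp_rot: [0.446, 0.895, 0.002, -0.006]
contact_force: [-1.1, -0.7, -0.7]
width: 75.3
grasp_force: 0.0
```

Request:
drive_tool(
  plan=[
    [0.15,0,0,-0.04,0,0,0],
    [0.12,0,0,-0.04,0,0,0],
    [0.12,0,0,-0.01,0,0,0],
    [0.12,0,0,0,0,0,6.67],
    [0.12,0,0,0,0,0,6.67],
  ],
)

```text
t: 66.95
position: [451.8, 366.2, 113.0]
tcp_rot: [0.549, 0.836, 0.006, -0.003]
contact_force: [-0.3, -0.3, -0.7]
width: 83.1
grasp_force: 0.0
```

Request:
drive_tool(
  plan=[
    [0.12,0,0,0,0,0,6.67],
    [0.12,0,0,0,0,0,6.67],
    [0.12,0,0,0,0,0,6.67],
    [0.12,0,0,0,0,0,6.67],
    [0.12,0,0,0,0,0,6.67],
  ],
)

```text
t: 67.37
position: [450.8, 365.6, 111.0]
tcp_rot: [0.766, 0.643, 0.003, -0.005]
contact_force: [0.0, -0.8, 0.1]
width: 82.7
grasp_force: 0.0
```

Request:
drive_tool(
  plan=[
    [0.12,0,0,0,0,0,6.67],
    [0.12,0,0,0,0,0,6.67],
    [0.12,0,0,0,0,0,6.67],
    [0.12,0,0,0,0,0,6.67],
    [0.12,0,0,0,0,0,6.67],
  ],
)

```text
t: 67.78
position: [450.7, 365.6, 110.9]
tcp_rot: [0.918, 0.396, 0.001, -0.006]
contact_force: [-0.1, 0.2, -0.5]
width: 82.9
grasp_force: 0.0
```

Request:
drive_tool(
  plan=[
    [0.12,0,0,0,0,0,6.67],
    [0.12,0,0,0,0,0,6.67],
    [0.12,0,0,0,0,0,6.67],
    [0.12,0,0,0,0,0,6.67],
    [0.12,0,0,0,0,0,6.67],
  ],
)

```text
t: 68.2
position: [450.8, 365.6, 110.9]
tcp_rot: [0.993, 0.116, -0.001, -0.006]
contact_force: [0.5, 0.1, 0.7]
width: 83.0
grasp_force: 0.0
```

Request:
drive_tool(
  plan=[
    [0.12,0,0,0,0,0,6.67],
    [0.12,0,0,0,0,0,0],
  ],
)

```text
t: 68.37
position: [450.8, 365.6, 111.0]
tcp_rot: [0.998, 0.06, -0.001, -0.006]
contact_force: [-0.2, 0.1, -1.1]
width: 82.8
grasp_force: 0.0
```

Run:
```python
from h import *
rot_needed(tgt(0,0,True));fit([0,0]);go([95.5,-100.5],112)
s=snapshot("top")
for d in discs(s,z=18): print(d[0],d[1],np.round(tob(d[3]),1))
```

```text
rotvec(tool,deg) [-0.7  0.1  0.7] rows 1.0
tcp [-42.3 500.8] 111.0 w 83.2 0
tin [ -7.5 437.9] 18.2
in tin 0.76 3174 [ -8.  442.1] 0.6
in tin 0.67 2283 [-74.4 443.4] 1.3
in tin 0.66 3165 [-40.8 382.1] 1.0
in tin 0.63 3339 [ 26.  498.5] 1.0
in tin 0.59 3002 [-42.6 501.8] 0.5
shift(tool,mm) [127.5 603.6  -8.1] rows 16.0 at [-42.3 500.8] 111.1
0.9 371 [-269.2  -48.3]
0.85 378 [-39.4 379.2]
0.78 416 [-74.8 438. ]
0.78 389 [ 61.7 438.9]
0.75 369 [  98.2 -101.9]
0.71 403 [ -6.1 438.7]
0.66 1276 [256.3 390.8]
0.64 387 [266.7  36.8]
0.61 347 [243.2 -99.8]
0.55 337 [ 31.  494.4]
0.47 226 [-42.6 486.7]
```

Request:
drive_tool(
  plan=[
    [0.12,0.008,0.0377,0,0,0,0],
    [0.12,0.008,0.0377,0,0,0,0],
    [0.12,0.008,0.0377,0,0,0,0],
    [0.12,0.008,0.0377,0,0,0,0],
    [0.12,0.008,0.0377,0,0,0,0],
  ],
)

```text
t: 69.03
position: [513.8, 181.9, 109.2]
tcp_rot: [0.998, 0.062, -0.001, -0.006]
contact_force: [0.1, 0.7, -0.3]
width: 82.8
grasp_force: 0.0
```

Request:
drive_tool(
  plan=[
    [0.12,0.008,0.0377,0,0,0,0],
    [0.12,0.008,0.0377,0,0,0,0],
    [0.12,0.008,0.0377,0,0,0,0],
    [0.12,0.008,0.0377,0,0,0,0],
    [0.12,0.008,0.0377,0,0,0,0],
  ],
)

```text
t: 69.45
position: [576.5, -0.7, 107.0]
tcp_rot: [0.998, 0.061, -0.001, -0.006]
contact_force: [1.2, 0.1, 0.1]
width: 82.9
grasp_force: 0.0
```

Request:
drive_tool(
  plan=[
    [0.12,0.008,0.0377,0,0,0,0],
    [0.12,0.008,0.0377,0,0,0,0],
    [0.12,0.008,0.0377,0,0,0,0],
    [0.12,0.008,0.0377,0,0,0,0],
    [0.12,0.008,0.0377,0,0,0,0],
  ],
)

```text
t: 69.87
position: [639.0, -183.0, 104.5]
tcp_rot: [0.998, 0.061, -0.001, -0.006]
contact_force: [1.2, -0.1, 0.0]
width: 82.5
grasp_force: 0.0
```

Request:
drive_tool(
  plan=[
    [0.12,0.008,0.0377,0,0,0,0],
    [0.12,0,0,0.035,0,0,0],
    [0.12,0,0,0,0,0,0],
    [0.12,0,0,0,0,0,0],
  ],
)

```text
t: 70.2
position: [649.2, -216.1, 66.5]
tcp_rot: [0.998, 0.061, -0.003, -0.007]
contact_force: [-0.8, -0.0, 0.6]
width: 82.9
grasp_force: 0.0
```

Run:
```python
from h import *
over()
```

```text
tcp [ 93.9 -98.9] 68.5 82.9
0.78 3879 [227.  -99.9] shift tool 
0.76 1220 [235.9  22.3] shift tool 
0.64 4482 [ 95.1 -99.9] shift tool [ 1.4  1.9 63.5]
```

Request:
drive_tool(
  plan=[
    [0.12,0.001,0.001,0.028,0,0,0],
    [0.12,0,0,0.025,0,0,0],
    [0.12,0,0,0.012,0,0,0],
    [0.12,0,0,0,0,0,0],
    [0.6,0,0,0,0,0,0],
  ],
)

```text
t: 70.72
position: [652.5, -216.6, 5.0]
tcp_rot: [0.998, 0.061, -0.001, -0.006]
contact_force: [-0.0, 0.5, 0.6]
width: 78.9
grasp_force: 0.0
```

Request:
drive_tool(
  plan=[
    [0.6,0,0,0,0,0,0],
    [0.6,0,0,0,0,0,0],
    [0.6,0,0,0,0,0,0],
    [0.6,0,0,0,0,0,0],
  ],
)

```text
t: 71.05
position: [653.6, -217.7, 6.4]
tcp_rot: [0.998, 0.061, 0.001, -0.005]
contact_force: [-1.0, 0.8, 5.8]
width: 63.4
grasp_force: 30.0
```

Run:
```python
from h import *
o=observe();print(o["width"],o["grasp_force"]);go([26.2,381],107)
```

```text
63.358290670853535 30.01510351896286
shift(tool,mm) [ -63.4 -483.8  -95.8] rows 13.0 at [  96.8 -100.9] 6.4
```

Request:
drive_tool(
  plan=[
    [0.6,0,0,-0.02,0,0,0],
    [0.6,0,0,-0.04,0,0,0],
    [0.6,0,0,-0.04,0,0,0],
    [0.6,-0.0049,-0.0372,0,0,0,0],
    [0.6,-0.0049,-0.0372,0,0,0,0],
  ],
)

```text
t: 71.47
position: [636.0, -147.5, 109.5]
tcp_rot: [0.998, 0.059, 0.003, -0.004]
contact_force: [-0.9, 0.6, -1.1]
width: 63.2
grasp_force: 30.0
```

Request:
drive_tool(
  plan=[
    [0.6,-0.0049,-0.0372,0,0,0,0],
    [0.6,-0.0049,-0.0372,0,0,0,0],
    [0.6,-0.0049,-0.0372,0,0,0,0],
    [0.6,-0.0049,-0.0372,0,0,0,0],
    [0.6,-0.0049,-0.0372,0,0,0,0],
  ],
)

```text
t: 71.88
position: [585.9, 37.5, 107.5]
tcp_rot: [0.998, 0.061, -0.001, -0.006]
contact_force: [0.4, -0.1, -0.9]
width: 63.3
grasp_force: 30.0
```

Request:
drive_tool(
  plan=[
    [0.6,-0.0049,-0.0372,0,0,0,0],
    [0.6,-0.0049,-0.0372,0,0,0,0],
    [0.6,-0.0049,-0.0372,0,0,0,0],
    [0.6,-0.0049,-0.0372,0,0,0,0],
    [0.6,-0.0049,-0.0372,0,0,0,0],
  ],
)

```text
t: 72.3
position: [539.1, 219.2, 109.8]
tcp_rot: [0.998, 0.061, -0.001, -0.006]
contact_force: [0.9, -0.3, 0.0]
width: 62.9
grasp_force: 30.0
```

Request:
drive_tool(
  plan=[
    [0.6,-0.0049,-0.0372,0,0,0,0],
    [0.6,0,0,0,0,0,-6.67],
    [0.6,0,0,0,0,0,-6.67],
    [0.6,0,0,0,0,0,-6.67],
    [0.6,0,0,0,0,0,-6.67],
  ],
)

```text
t: 72.72
position: [530.2, 254.3, 110.0]
tcp_rot: [0.956, 0.293, 0.001, -0.006]
contact_force: [0.5, 0.0, -0.2]
width: 63.2
grasp_force: 30.0
```

Request:
drive_tool(
  plan=[
    [0.6,0,0,0,0,0,-6.67],
    [0.6,0,0,0,0,0,-6.67],
    [0.6,0,0,0,0,0,-6.67],
    [0.6,0,0,0,0,0,-6.67],
    [0.6,0,0,0,0,0,-6.67],
  ],
)

```text
t: 73.13
position: [530.3, 253.8, 110.0]
tcp_rot: [0.832, 0.554, 0.002, -0.005]
contact_force: [-0.5, -0.2, -0.8]
width: 63.1
grasp_force: 30.0
```

Request:
drive_tool(
  plan=[
    [0.6,0,0,0,0,0,-6.67],
    [0.6,0,0,0,0,0,-6.67],
    [0.6,0,0,0,0,0,-6.67],
    [0.6,0,0,0,0,0,-6.67],
    [0.6,0,0,0,0,0,-6.67],
  ],
)

```text
t: 73.55
position: [530.4, 253.8, 110.0]
tcp_rot: [0.638, 0.77, 0.004, -0.005]
contact_force: [0.6, 0.2, -0.6]
width: 63.3
grasp_force: 30.0
```

Request:
drive_tool(
  plan=[
    [0.6,0,0,0,0,0,-6.67],
    [0.6,0,0,0,0,0,-6.67],
    [0.6,0,0,0,0,0,-6.67],
    [0.6,0,0,0,0,0,-6.67],
    [0.6,0,0,0,0,0,0],
  ],
)

```text
t: 73.97
position: [530.3, 253.8, 110.0]
tcp_rot: [0.445, 0.895, 0.005, -0.004]
contact_force: [-0.6, 0.1, -0.4]
width: 62.9
grasp_force: 30.0
```

Run:
```python
from h import *
snapshot("top");rot_needed(tgt(120,0,True));fit([26.2,380.7])
```

```text
rotvec(tool,deg) [ 0.3 -0.6  0.7] rows 1.0
tcp [ 24.9 381.2] 110.0 w 63.0 30
tin [ -9.1 440.8] 1.1
in tin 0.87 3395 [ -8.3 440.7] 0.7
in tin 0.8 3737 [-76.2 440. ] 0.5
held 0.75 7621 [ 23.8 381. ] 0.6 shift tool [-1.5  1.9 -0. ]
in tin 0.66 4130 [-43.2 500.7] 0.4
in tin 0.64 3730 [ 25.3 497.5] 0.4
in tin 0.63 3069 [-41.3 380.1] 0.9
in tin 0.62 3169 [ 59.  440.3] 0.4
```

Request:
drive_tool(
  plan=[
    [0.6,-0.0015,0.002,0.02,0,0,0],
    [0.6,0,0,0.035,0,0,0],
    [0.6,0,0,0.028,0,0,0],
    [0.6,0,0,0.012,0,0,0],
    [0.6,0,0,0,0,0,0],
  ],
)

```text
t: 74.58
position: [529.8, 254.3, 11.5]
tcp_rot: [0.446, 0.895, 0.002, -0.006]
contact_force: [-0.2, 0.1, -0.1]
width: 63.2
grasp_force: 30.0
```

Request:
drive_tool(
  plan=[
    [0.6,0,0,0.004,0,0,0],
    [0.6,0,0,0.004,0,0,0],
    [0.6,0,0,0,0,0,0],
    [0.6,0,0,0,0,0,0],
  ],
)

```text
t: 74.92
position: [533.6, 255.4, 8.2]
tcp_rot: [0.446, 0.895, 0.005, -0.003]
contact_force: [-1.1, 1.0, -0.0]
width: 63.1
grasp_force: 30.0
```

Request:
drive_tool(
  plan=[
    [0.6,0,0,0.003,0,0,0],
    [0.6,0,0,0,0,0,0],
    [0.6,0,0,0,0,0,0],
  ],
)

```text
t: 75.17
position: [532.7, 255.2, 4.1]
tcp_rot: [0.446, 0.895, 0.005, -0.004]
contact_force: [0.1, 0.2, -1.2]
width: 63.0
grasp_force: 30.0
```

Request:
drive_tool(
  plan=[
    [0.6,0,0,0.002,0,0,0],
    [0.6,0,0,0,0,0,0],
    [0.6,0,0,0,0,0,0],
  ],
)

```text
t: 75.42
position: [532.5, 255.1, 1.7]
tcp_rot: [0.446, 0.895, 0.004, -0.004]
contact_force: [-0.1, 0.6, 0.4]
width: 63.1
grasp_force: 30.0
```

No contact, so it has entered between its neighbours. Release, lift, move away and check.

Request:
drive_tool(
  plan=[
    [0.25,0,0,0,0,0,0],
    [0.2,0,0,0,0,0,0],
    [0.2,0,0,0,0,0,0],
    [0.2,0,0,0,0,0,0],
    [0.2,0,0,-0.02,0,0,0],
  ],
)

```text
t: 75.83
position: [529.4, 254.0, 18.4]
tcp_rot: [0.446, 0.895, 0.002, -0.007]
contact_force: [-0.8, 0.3, -0.3]
width: 75.3
grasp_force: 0.0
```

Request:
drive_tool(
  plan=[
    [0.2,0,0,-0.04,0,0,0],
    [0.2,0,0,-0.04,0,0,0],
    [0.2,0,0,-0.04,0,0,0],
    [0.2,0,0,-0.04,0,0,0],
    [0.2,0,0,0,0,0,0],
  ],
)

```text
t: 76.25
position: [538.2, 254.5, 192.1]
tcp_rot: [0.446, 0.895, 0.01, 0.003]
contact_force: [0.6, 0.1, 1.0]
width: 75.0
grasp_force: 0.0
```

Run:
```python
from h import *
s=snapshot("top");pass
fit([0,0]);w=snapshot("wrist");t=snapshot("side")
a=cv2.resize(w["pixels"],(512,384));b=cv2.resize(t["pixels"][110:170,180:260],(512,384),interpolation=2)[:216]
b=cv2.resize(t["pixels"][115:165,182:254],(288,200),interpolation=2)
c=cv2.resize(s["pixels"][150:250,70:170],(288,184+0),interpolation=2)
can=np.zeros((384,800,3),np.uint8);can[:,:512]=a;can[:200,512:]=b;can[200:,512:]=c
cv2.imwrite("pics/fin.png",can[:,:,::-1])
```

```text
tcp [ 28.8 380.4] 184.3 w 75.2 0
tin [ -8.2 439.3] 0.5
in tin 0.96 2323 [ 25.2 497.7] 0.4
in tin 0.89 2078 [-41.7 380.2] 0.5
in tin 0.75 2375 [-76.5 440. ] 0.4
in tin 0.74 1982 [ 59.2 440.3] 0.8
in tin 0.61 2121 [ -8.6 441. ] 0.9
```

View pics/fin.png

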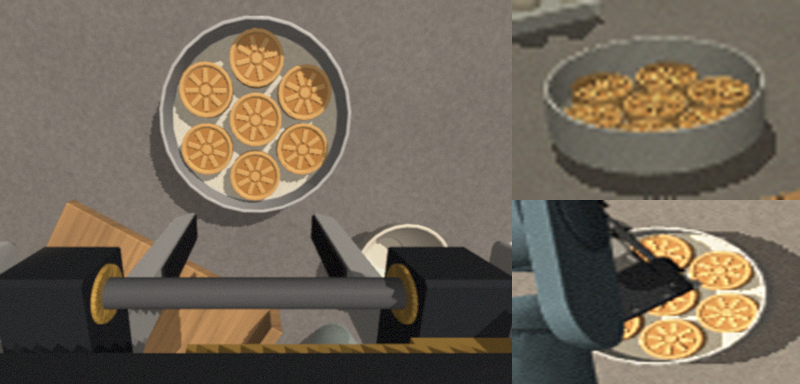

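The picture shows all seven rounds flat and stamped face up in the tin, one in the middle at pixel (255,118) with six around it and gaps between them. The gripper is clear of everything.

```bash
python3 -c "
from cell import finish_job
print(finish_job())"
```

```text
the job is handed in; nothing more can be done
None
```

All seven shortbread rounds are packed in the tin, stamped face up in one flat layer; the two face-down ones were turned over at the rail first, the bottle, bowl and vase were left alone, and the job is handed in (no verdict came back).

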